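# Snap the retaining cap into the filter base with the seating pusher

## Task

Close the filter holder: set the retaining cap, hub up, in the mouth of the filter base so that it rests on the three spring catches, then take the seating pusher by its handle, put its cupped foot over the cap's hub and press straight down until the cap snaps home under all three catches and stays there. Feel your way: the glass disc under the cap is brittle, so never push on the cap with more than 25 N, and do the pressing with the pusher, not with the gripper. Then stand the pusher upright on the bench, clear of the filter base, and leave the beaker, the vial and the timer as they are.

Things in the scene. Friction and masses are not known exactly. Their poses are not given: they have to be found in the camera images.
- filter_base: The filter base, fixed: a dark round foot 108 mm across and 8 mm high, on it a plain metal round body 80 mm across, its rim 50 mm above the bench, with a steel hose nozzle low on one side. Origin at the centre of the underside, z up. A round pocket in its top, 58 mm across and 10 mm deep, takes the cap's flange.
- pocket_rim (a point): Centre of the pocket at rim level, 50 mm above the bench. A cap set in the mouth rests between the catches with cap_center 12 to 16 mm above this point, and must be pressed down from there. Snapped in and let go, cap_center is 3.7 mm above this point and the top of the flange 4 mm below the rim; if any catch has not snapped, the cap springs up or stands tilted.
- catch_top (a point): Top of one of the three steel spring catches, 10 mm wide, which stand 120 degrees apart in slots of the pocket wall, 33 mm from the axis, 10 mm above the rim. Their sloping inner faces centre the cap and spread as it is pressed (up to 7 to 10 N in all, friction varies); then their barbs, reaching in to 25 mm from the axis, snap over the flange.
- disc (a point): Centre of the pocket floor, 40.4 mm above the bench. Here lies a white sintered glass disc, 45 mm across, sprung on a stiff O-ring and standing 2 mm proud; it pushes the cap back ever harder in the last 2 mm, so that the snap comes only at some 15 to 18 N. Less than 1 mm deeper the cap meets the hard floor; there the force climbs steeply.
- cap_center (a point): Centre, half-way up, of the retaining cap, a loose plain steel part of about 140 g, 25 mm high: a flange 56 mm across and 5 mm thick, above it a round hub 34 mm across and 20 mm high with a bore. It starts on the bench, hub up; z is its axis, up. Grasp it by the hub, with the fingertips above the flange, so that they clear the catches.
- cap: The same retaining cap; origin at the centre of the underside of its flange.
- pusher_center (a point): Half-way up the axis of the seating pusher, 42 mm above its underside. Loose tool of about 160 g, 84 mm high, upright on the bench: a round white foot 48 mm across, 18 mm high, and a square metal handle 26 mm wide up to the top, its flats facing this frame's x and y. The foot is hollow below: a cup 39 mm wide, 6 mm deep, that goes loosely over the cap's hub.
- pusher: The same pusher; origin at the centre of the underside of its foot, z up along the handle.
- beaker_small: Small empty glass beaker, 48 mm across, 58 mm high; origin at its underside. Leave it alone.
- vial: Small vial with a black cap, 24 mm across, 48 mm high; origin at its underside. Leave it alone.
- timer: Flat digital bench timer, 66 x 66 x 20 mm; origin at its underside. Leave it alone.
There are look-alikes about, which are no part of the job. What is shaped like the pusher but orange is not meant.

How it is judged:
By the outcome, as a careful person would: the job done as asked, in the order asked, and still so for the second after the job is handed in, with the robot touching nothing.
It also fails if it takes over 72 s, if anything falls off the work surface, if the arm or the gripper's body presses on something with over 40 N, if the wrist force passes 120 N, or if a joint passes its speed limit or range.

## Robot

A 6-joint arm with a two-finger parallel gripper is mounted at the origin on a cart in front of the work surface, level with it; the furniture and walls round the work are solid. World frame = base frame: x ahead of the robot, y to its left, z up, the work surface at z = 0. Lengths are in m, angles in degrees, forces in N, time in s.
With the tool pointing down it reaches from about 0.35 to 0.925 m from the base axis. Payload 6.4 kg.
Tool frame: the origin (TCP) lies between the finger pads; the fingertips stand 22 mm ahead of it and the grasp point (between the pads) lies 3 mm ahead of it (nose_length is the y of the fingertips in the tool frame, in m); y points along the fingers, z is the direction in which the jaws open and shut, and the axes are right-handed (so a half turn about y gives the same grasp; the last joint's range is limited). The gripper opens to 94 mm and grips with 3 to 60 N. Pads are 16 mm wide; open, the fingers measure 119 mm over their backs; the gripper's body (75 mm by 177 mm) begins 78 mm behind the grasp point.
Start: joints at [-83.658, 14.043, 89.255, -0, 76.702, -9.975], TCP at [0.183, -0.624, 0.227] pointing down, gripper open.
Joint ranges: [-179.41, 179.41], [-58.25, 129.5], [7.25, 145.43], [-54.29, 234.29], [11.92, 165.04], [-157.13, 157.13]. Speed limits (degrees/s): [147.25, 147.25, 180, 180, 180, 180].

## Interface

Orientations are given as a 3x3 rotation matrix whose columns are the frame's x, y, z axes.
In Python, from rig import * gives the robot as it stands. The module is installed in compiled form; this text tells all that it offers.
- The arm moves only by the tool carry_out, never from a script. Its argument "commands" is a list of rows, each an object of numbers: "x", "y", "z": the shift along the world's x, y, z in units of 4 cm (1.0 is 4 cm); "ax", "ay", "az": the turn, a rotation vector about the world's x, y, z in units of 8 degrees (1.0 is 8 degrees). A call has exactly 8 rows; each row shifts and turns the pose as measured when the row begins; what a row does not reach is not made up. A row lasts 1/10 s, in which the tool goes at most 50 mm and 8.59 degrees, less where a joint would pass 70% of its speed; a pose out of reach is approached as far as the arm can. A call with a number of a shift or a turn outside -1 to 1 is refused whole. A call with a gripper value outside its range is refused whole. "grip" is the opening, from 0 (shut) to 1 (fully open), set as the call begins (left out, the last holds). The fingers move at their own pace and stop on an object; "grip_force" is the grip in N (left out, the last holds). Time passes only in rows, so rows that do not move let the fingers close, or fill a call up. It gives the time, the measured TCP pose, the force and the opening at its end, in the units of the state.
- read_state(): the state, without advancing time (a new reading comes with each control period).
- camera(name): name is "scene" or "top" or "wrist"; returns the picture (384x512x3 uint8, blue, green, red); there is no depth.
- calibration(name): a dict with "camera_matrix" (3x3 intrinsics, pixels), "eye" and "orientation" of the camera in the world; the wrist camera has in their place "T_tool_cam" (4x4, takes a point from camera to tool coordinates, whose origin is the TCP and whose axes are the tool frame's). Camera axes: x right, y down, z forward; pixel columns grow to the right and rows downward; lengths in m; the calibration is good to about 2 mm. A picture is of the moment at which its call begins: read the wrist's pose just before it. calibration takes no time and is no camera call.
- finish_job(): hands the job in, once; it reports no verdict.
The state is a dict: "time_s": time; "joints": joint angles; "dq": joint speeds; "effort": joint torques, N m; "tcp_pos": TCP position; "ee_rot": TCP orientation; "wrist_force": force on the tool from outside, world axes, zero at the start; "ft_torque": the same for the moment, N m; "width": opening from 0.0 (shut) to 1.0 (fully open).
Only numpy, scipy, OpenCV 4.12 (cv2) and the standard library are available. Lean on these libraries where they do the work, as an engineer would, in place of code of your own. Each camera call takes 0.05 s, during which the arm holds its last target.

## Working session

There is one attempt and no reset: what is moved stays moved. The work goes in short steps, Python scripts to look and compute and a tool call to move; the robot and the scene stay as the last step left them, time stands still between calls to the robot, and variables do not carry over. Pictures are saved under pics/ and viewed, and the job is handed in when it is done.

Besides the shell and the picture viewer there is one more tool, called after "Emit:" by a JSON object that holds its "name" and its "arguments". carry_out: Moves the arm, as the interface text tells. Its arguments: {"type":"object","properties":{"commands":{"type":"array"},"grip":{"type":"number"},"grip_force":{"type":"number"}},"required":["commands"]}

```bash
mkdir -p pics; python3 - <<'E'
from rig import *
import cv2,numpy as np
s=read_state();print({k:np.round(v,3).tolist() for k,v in s.items()})
for n in("scene","top","wrist"):
    cv2.imwrite(f"pics/{n}0.png",camera(n));c=calibration(n);print(n,{k:np.round(v,4).tolist() for k,v in c.items()})
E
```

```text
{'time_s': 0.0, 'joints': [-83.66, 14.084, 89.324, 0.001, 76.701, -9.975], 'dq': [0.071, 0.041, 0.022, 0.112, -0.041, -0.105], 'effort': [0.002, -41.583, -31.461, 0.068, 0.033, -0.0], 'tcp_pos': [0.183, -0.623, 0.226], 'ee_rot': [[-0.96, -0.0, 0.281], [-0.281, 0.002, -0.96], [-0.0, -1.0, -0.002]], 'wrist_force': [0.158, -0.411, -0.003], 'ft_torque': [0.017, 0.009, 0.028], 'width': 0.998}
scene {'camera_matrix': [[357.6904, 0.0, 260.244], [0.0, 357.6904, 185.1953], [0.0, 0.0, 1.0]], 'eye': [0.1537, 0.7374, 0.4404], 'orientation': [[-0.8823, -0.182, 0.4341], [-0.4704, 0.3761, -0.7983], [-0.018, -0.9085, -0.4174]]}
top {'camera_matrix': [[347.2054, 0.0, 258.2503], [0.0, 347.2054, 197.5828], [0.0, 0.0, 1.0]], 'eye': [0.4528, 0.0733, 0.9238], 'orientation': [[-0.0164, -0.9955, 0.0938], [-0.9998, 0.0151, -0.015], [0.0135, -0.0941, -0.9955]]}
wrist {'camera_matrix': [[270.1746, 0.0, 255.564], [0.0, 270.1746, 194.3533], [0.0, 0.0, 1.0]], 'T_tool_cam': [[-0.0004, 0.9584, 0.2853, -0.0837], [-0.0004, -0.2853, 0.9584, -0.1566], [1.0, 0.0003, 0.0005, -0.0007], [0.0, 0.0, 0.0, 1.0]]}
```

View pics/scene0.png

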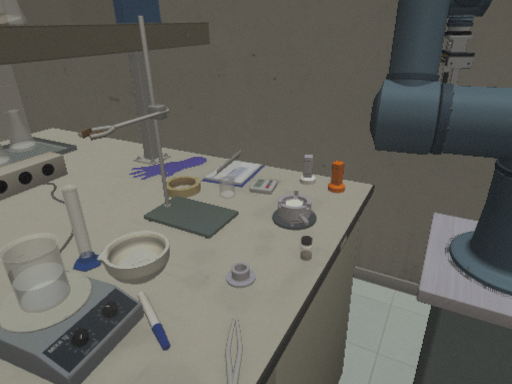

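View pics/top0.png

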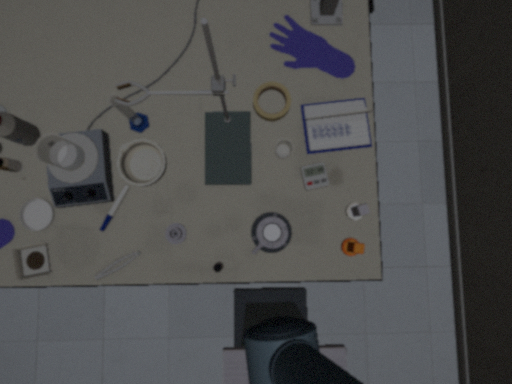

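View pics/wrist0.png

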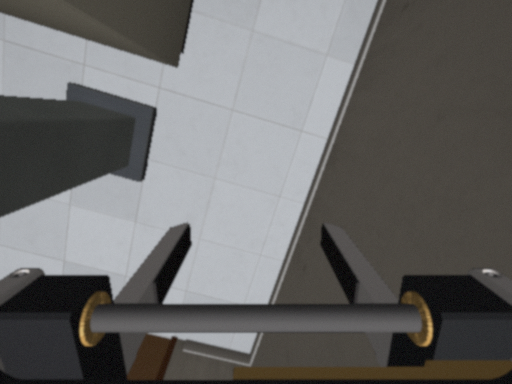

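The top view shows the cap near (177,233), the filter base near (272,232), the white pusher near (356,211) with the orange decoy below it at (352,246), the vial at (218,267), the beaker at (284,149) and the timer at (316,177). Next I'll enlarge crops to measure more closely.

```bash
cat > h.py <<'E'
from rig import *
import cv2,numpy as np
def ray(n,u,v,z,st=None):
    c=calibration(n)
    if n=="wrist":
        T=np.array(c["T_tool_cam"]);R0=np.array(st["ee_rot"]);R=R0@T[:3,:3];e=np.array(st["tcp_pos"])+R0@T[:3,3]
    else: R=np.array(c["orientation"]);e=np.array(c["eye"])
    K=np.array(c["camera_matrix"]);d=R@np.linalg.solve(K,[u,v,1]);return e+d*(z-e[2])/d[2]
def proj(n,p,st=None):
    c=calibration(n)
    if n=="wrist":
        T=np.array(c["T_tool_cam"]);R0=np.array(st["ee_rot"]);R=R0@T[:3,:3];e=np.array(st["tcp_pos"])+R0@T[:3,3]
    else: R=np.array(c["orientation"]);e=np.array(c["eye"])
    K=np.array(c["camera_matrix"]);q=K@(R.T@(np.array(p)-e));return q[:2]/q[2]
def circ(n,x,y,z,r,st=None):
    return np.array([proj(n,[x+r*np.cos(a),y+r*np.sin(a),z],st) for a in np.linspace(0,2*np.pi,60)])
def crop(im,u0,v0,w,h,k,name,polys=()):
    o=cv2.resize(im[v0:v0+h,u0:u0+w],None,fx=k,fy=k,interpolation=cv2.INTER_CUBIC)
    for p in polys: cv2.polylines(o,[np.int32(((p-[u0,v0]+.5)*k)*16)],False,(0,255,0),1,cv2.LINE_AA,4)
    cv2.imwrite("pics/"+name,o)
E
python3 - <<'E'
from h import *
im=cv2.imread("pics/top0.png")
a=[cv2.resize(im[v-25:v+25,u-32:u+33],(390,300),interpolation=cv2.INTER_CUBIC) for u,v in((177,233),(272,232),(352,220),(218,262))]
cv2.imwrite("pics/t1.png",np.vstack([np.hstack(a[:2]),np.hstack(a[2:])]))
im=cv2.imread("pics/scene0.png")
crop(im,210,140,150,150,4,"s1.png")
for n,u,v,z in(("cap",177,233,.02),("base",272,232,.05),("pushfoot",352,212,.01),("vial",218,267,.048),("beaker",284,149,.03),("timer",316,177,.02),("orange",348,246,.01)): print(n,ray("top",u,v,z).round(3))
E
```

```text
cap [0.449 0.271 0.02 ]
base [0.448 0.027 0.05 ]
pushfoot [ 0.497 -0.188  0.01 ]
vial [0.364 0.163 0.048]
beaker [ 0.664 -0.01   0.03 ]
timer [ 0.59  -0.093  0.02 ]
orange [ 0.408 -0.173  0.01 ]
```

View pics/t1.png

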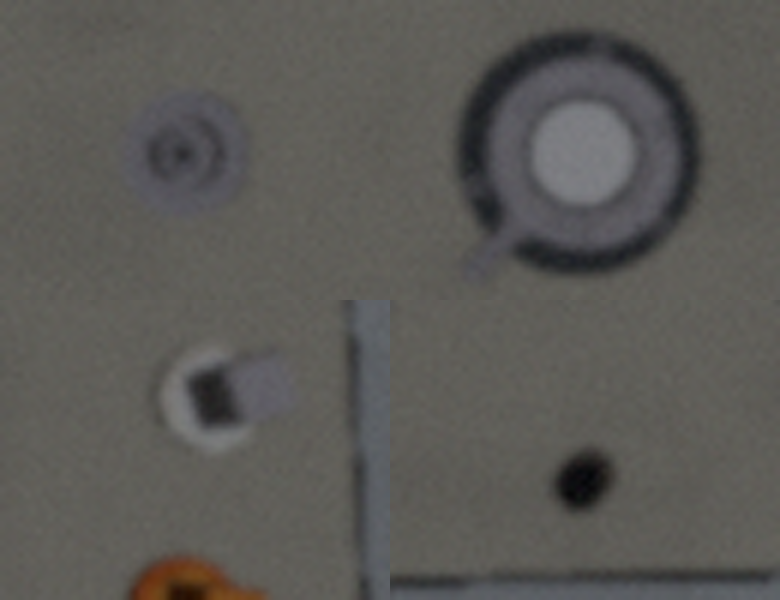

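View pics/s1.png

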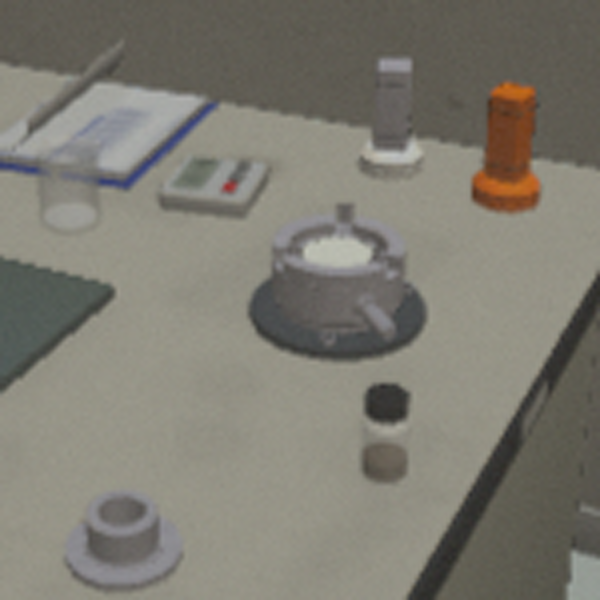

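The cap is at about (0.449, 0.271), the base at (0.448, 0.027) and the pusher foot at (0.497, -0.188). I'll move over the base to look with the wrist camera.

Emit:
{"name": "carry_out", "arguments": {"commands": [{"x":0.37,"y":1},{"x":0.37,"y":1},{"x":0.37,"y":1},{"x":0.37,"y":1},{"x":0.37,"y":1},{"x":0.37,"y":1},{"x":0.37,"y":1},{"x":0.37,"y":1}], "grip": 1}}

```text
validation failed for argument at $.co...
```

Emit:
{"name": "carry_out", "arguments": {"commands": [{"x":0.37,"y":1},{"x":0.37,"y":1},{"x":0.37,"y":1},{"x":0.37,"y":1},{"x":0.37,"y":1},{"x":0.37,"y":1},{"x":0.37,"y":1},{"x":0.37,"y":1}]}}

```text
validation failed for argument at $.co...
```

Emit:
{"name": "carry_out", "arguments": {"commands": [{"x":0.37,"y":1,"z":0,"ax":0,"ay":0,"az":0},{"x":0.37,"y":1,"z":0,"ax":0,"ay":0,"az":0},{"x":0.37,"y":1,"z":0,"ax":0,"ay":0,"az":0},{"x":0.37,"y":1,"z":0,"ax":0,"ay":0,"az":0},{"x":0.37,"y":1,"z":0,"ax":0,"ay":0,"az":0},{"x":0.37,"y":1,"z":0,"ax":0,"ay":0,"az":0},{"x":0.37,"y":1,"z":0,"ax":0,"ay":0,"az":0},{"x":0.37,"y":1,"z":0,"ax":0,"ay":0,"az":0}], "grip": 1}}

```text
time_s: 0.95
tcp_pos: [0.3005, -0.2938, 0.2222]
ee_rot: [[-0.962, -0.001, 0.273], [-0.273, 0.006, -0.962], [-0.001, -1.0, -0.006]]
wrist_force: [-0.3, 0.1, -0.4]
width: 1.002
```

Emit:
{"name": "carry_out", "arguments": {"commands": [{"x":0.35,"y":1,"z":0,"ax":0,"ay":0,"az":0},{"x":0.35,"y":1,"z":0,"ax":0,"ay":0,"az":0},{"x":0.35,"y":1,"z":0,"ax":0,"ay":0,"az":0},{"x":0.35,"y":1,"z":0,"ax":0,"ay":0,"az":0},{"x":0.35,"y":1,"z":0,"ax":0,"ay":0,"az":0},{"x":0.35,"y":1,"z":0,"ax":0,"ay":0,"az":0},{"x":0.35,"y":1,"z":0,"ax":0,"ay":0,"az":0},{"x":0.0,"y":0,"z":0,"ax":0,"ay":0,"az":0}]}}

```text
time_s: 1.75
tcp_pos: [0.3993, 0.0027, 0.2215]
ee_rot: [[-0.961, 0.002, 0.276], [-0.276, 0.006, -0.961], [-0.004, -1.0, -0.005]]
wrist_force: [-0.3, -1.3, -1.1]
width: 1.002
```

```bash
python3 - <<'E'
from h import *
import json
s=read_state();im=camera("wrist");cv2.imwrite("pics/w1.png",im)
json.dump({k:np.array(v).tolist() for k,v in s.items()},open("w1.json","w"))
print(s["tcp_pos"],s["ee_rot"]); q=proj("wrist",[.448,.027,.05],s);print(q)
u,v=int(q[0]),int(q[1]);u0=max(0,u-80);v0=max(0,v-70)
crop(im,u0,v0,160,130,5 if 0 else 4.5,"w1c.png");print(u0,v0)
E
```

```text
[0.39933406 0.00274571 0.22153322] [[-0.9610187   0.00232048  0.27647363]
 [-0.2764565   0.0058763  -0.96100847]
 [-0.00385464 -0.99998004 -0.00500572]]
[248.53938404 140.87869328]
168 70
```

View pics/w1c.png

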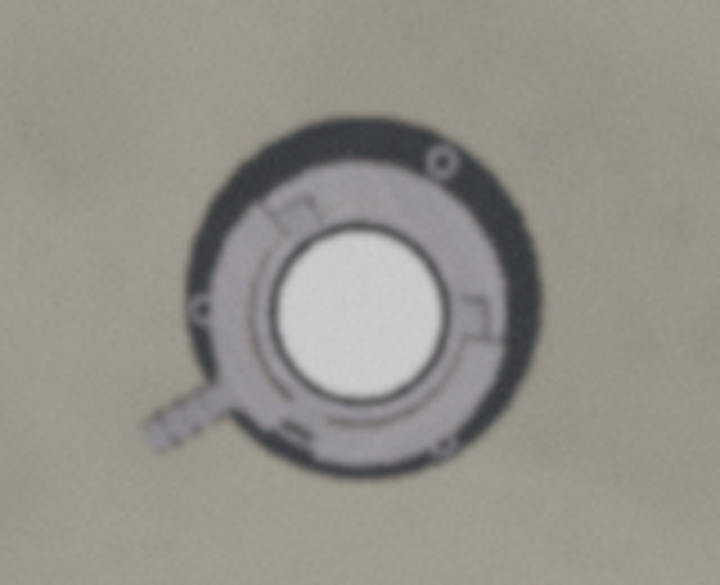

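View pics/w1.png

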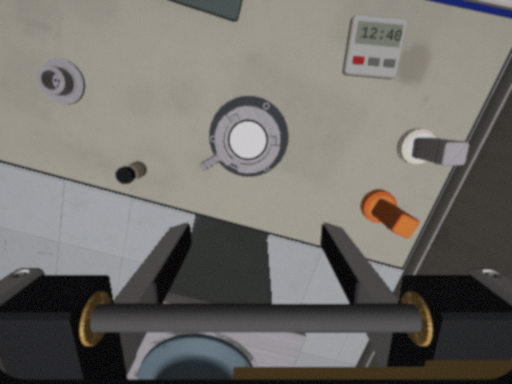

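The wrist view shows the base disc centred near crop (361,312). The catches are near crop (293,210), (482,318) and (297,432). The cap, pusher, vial and timer are also in view.

```bash
python3 - <<'E'
from h import *
import json
s=json.load(open("w1.json"));im=cv2.imread("pics/w1.png")
f=lambda x,y:(168+x/4.5-.5,70+y/4.5-.5)
c1=ray("wrist",*f(361,312),.0424,s);c2=ray("wrist",*f(364,297),.008,s);print("disc",c1,"foot",c2)
c=(c1+c2)/2
for q in((293,212),(480,318),(297,432)):
    p=ray("wrist",*f(*q),.058,s)-c;print(np.hypot(*p[:2]),np.degrees(np.arctan2(p[1],p[0])))
x,y=c[:2]
P=[circ("wrist",x,y,.0424,.0225,s),circ("wrist",x,y,.05,.04,s),circ("wrist",x,y,.008,.054,s)]
crop(im,168,70,160,130,4.5,"w1o.png",P)
a=[cv2.resize(im[v-30:v+30,u-40:u+40],(400,300),interpolation=cv2.INTER_CUBIC) for u,v in((62,82),(435,148),(130,172),(390,212))]
cv2.imwrite("pics/w1d.png",np.vstack([np.hstack(a[:2]),np.hstack(a[2:])]))
E
```

```text
disc [0.44937191 0.02865533 0.0424    ] foot [0.45080114 0.02928381 0.008     ]
0.030254550947352816 48.91399048049785
0.03148858301811856 -75.74281132237931
0.03512871690386082 167.70570971148257
```

View pics/w1o.png

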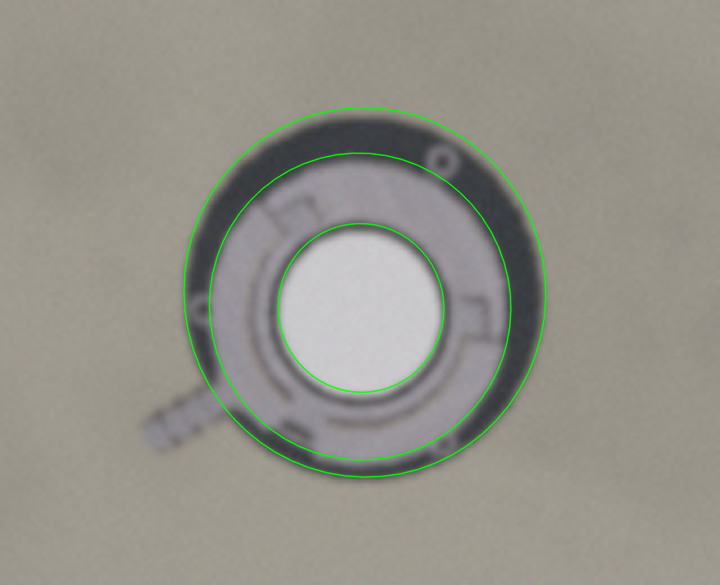

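View pics/w1d.png

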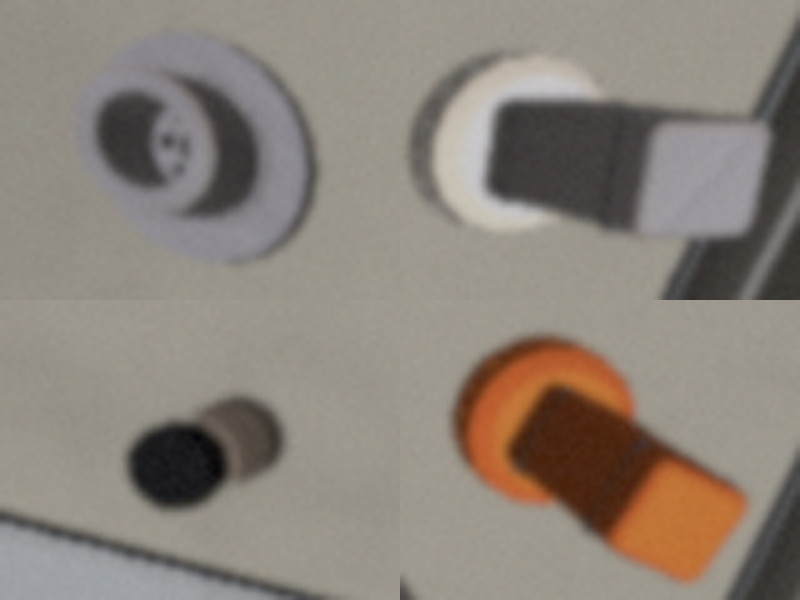

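```bash
python3 - <<'E'
from h import *
import json
s=json.load(open("w1.json"))
print("joints",np.round(s["joints"],1))
print("cap w",ray("wrist",60.9,80.9,.0045,s),"t",ray("top",175.3,233,.0045))
g=lambda x,y:(395+(x-400)/5-.4,118+y/5-.4)
print("pfoot",ray("wrist",*g(520,143),.018,s),"ptop",ray("wrist",*g(704,179),.084,s))
Q=[ray("wrist",*g(*q),.084,s) for q in((646,120),(772,122),(760,238),(636,233))]
for i in range(4):
    d=Q[(i+1)%4]-Q[i];print(np.linalg.norm(d),np.degrees(np.arctan2(d[1],d[0]))%90)
im=cv2.imread("pics/w1.png");x,y=ray("wrist",60.9,80.9,.0045,s)[:2]
crop(im,10,30,110,100,5,"w1cap.png",[circ("wrist",x,y,.005,.028,s),circ("wrist",x,y,.025,.017,s)])
im=cv2.imread("pics/top0.png");
crop(im,145,208,70,50,8,"t1cap.png",[circ("top",x,y,.005,.028),circ("top",x,y,.025,.017)])
x,y=.4485,.0283
crop(im,240,205,70,60,8,"t1base.png",[circ("top",x,y,.0424,.0225),circ("top",x,y,.05,.04),circ("top",x,y,.008,.054)])
E
```

```text
joints [-16.2 -22.5 124.4   0.4  78.1  57.6]
cap w [0.44993175 0.27997453 0.0045    ] t [0.44930434 0.27883484 0.0045    ]
pfoot [ 0.50043606 -0.19005147  0.018     ] ptop [ 0.50052228 -0.19215755  0.084     ]
0.026985085645770488 15.199791571355632
0.025264496442979276 22.751863123883254
0.02735233560852065 13.798879426913842
0.024555855683007062 22.12636101583945
```

View pics/w1cap.png

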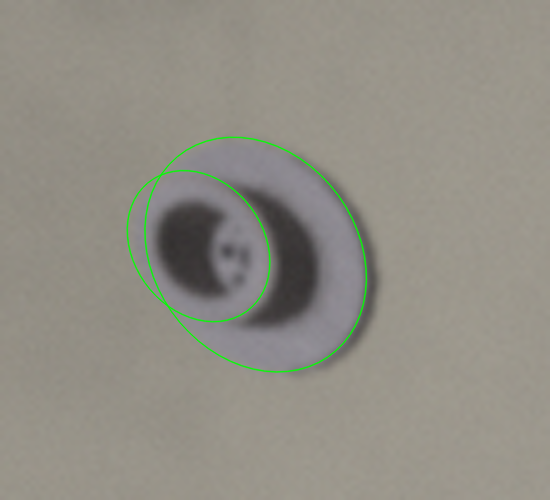

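View pics/t1cap.png

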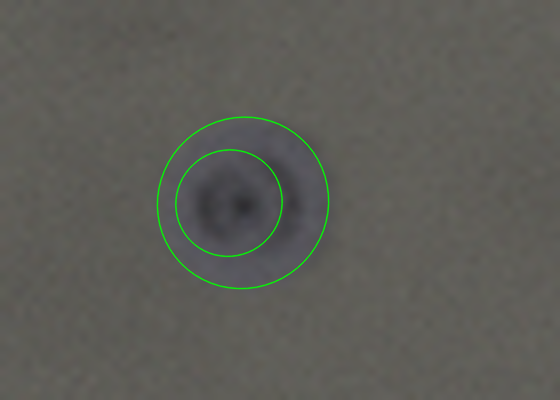

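View pics/t1base.png

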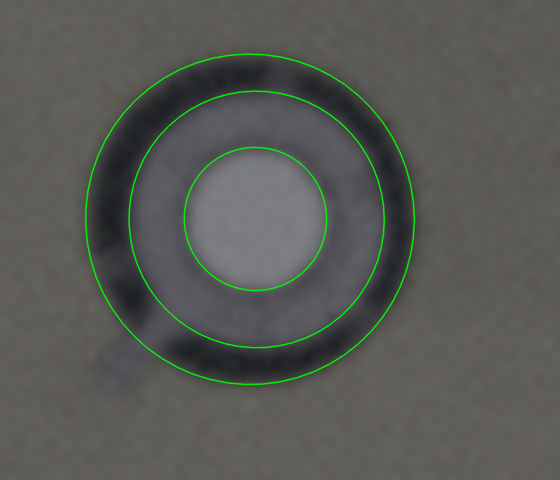

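Emit:
{"name": "carry_out", "arguments": {"commands": [{"x":0.17,"y":0.9,"z":0,"ax":-0.04,"ay":0,"az":-0.45},{"x":0.17,"y":0.9,"z":-0.3,"ax":0,"ay":0,"az":-0.45},{"x":0.17,"y":0.9,"z":-0.4,"ax":0,"ay":0,"az":-0.45},{"x":0.17,"y":0.9,"z":-0.4,"ax":0,"ay":0,"az":-0.45},{"x":0.17,"y":0.9,"z":-0.4,"ax":0,"ay":0,"az":-0.45},{"x":0.17,"y":0.9,"z":-0.4,"ax":0,"ay":0,"az":-0.45},{"x":0.17,"y":0.9,"z":-0.4,"ax":0,"ay":0,"az":-0.45},{"x":0.05,"y":0.6,"z":-0.2,"ax":0,"ay":0,"az":-0.45}]}}

```text
time_s: 2.6
tcp_pos: [0.4538, 0.2731, 0.1195]
ee_rot: [[-0.964, 0.006, -0.265], [0.265, -0.01, -0.964], [-0.009, -1.0, 0.008]]
wrist_force: [0.6, -0.3, -0.7]
width: 0.999
```

```bash
python3 - <<'E'
from h import *
s=read_state();im=camera("wrist");s2=read_state()
print(s["tcp_pos"],s2["tcp_pos"],np.round(s["ee_rot"],4).tolist(),s["wrist_force"])
x,y=.449,.2785
crop(im,0,0,512,384,1.5,"w2.png",[circ("wrist",x,y,.005,.028,s),circ("wrist",x,y,.025,.017,s)])
E
```

```text
[0.45376918 0.27307882 0.11948139] [0.45329686 0.27476025 0.11869097] [[-0.9642, 0.0065, -0.2653], [0.2652, -0.0103, -0.9641], [-0.0089, -0.9999, 0.0082]] [ 0.59923463 -0.34365185 -0.65538665]
```

View pics/w2.png

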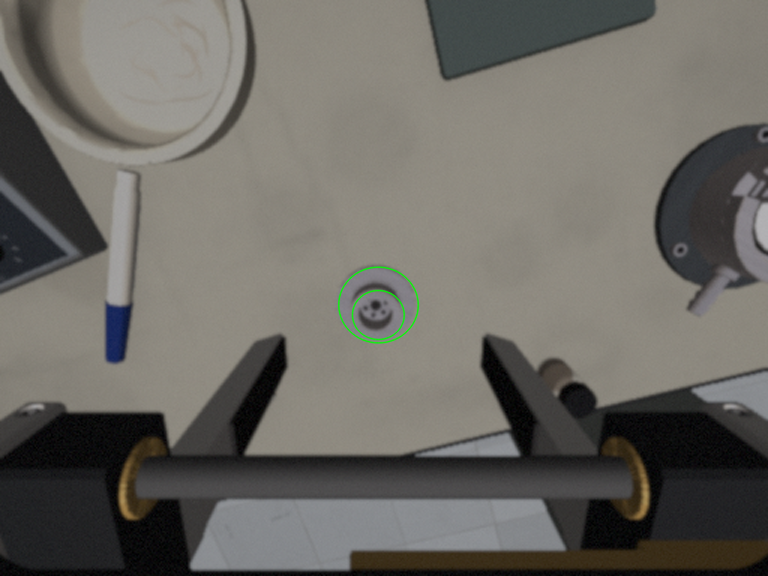

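Emit:
{"name": "carry_out", "arguments": {"commands": [{"x":-0.06,"y":0.05,"z":-0.1,"ax":0.04,"ay":0.02,"az":0.05},{"x":-0.05,"y":0.04,"z":-0.4,"ax":0.03,"ay":0.02,"az":0.05},{"x":0,"y":0,"z":-0.5,"ax":0,"ay":0,"az":0},{"x":0,"y":0,"z":-0.5,"ax":0,"ay":0,"az":0},{"x":0,"y":0,"z":-0.3,"ax":0,"ay":0,"az":0},{"x":0,"y":0,"z":-0.2,"ax":0,"ay":0,"az":0},{"x":0,"y":0,"z":0,"ax":0,"ay":0,"az":0},{"x":0,"y":0,"z":0,"ax":0,"ay":0,"az":0}]}}

```text
time_s: 3.45
tcp_pos: [0.4527, 0.2685, 0.0379]
ee_rot: [[-0.966, 0.002, -0.257], [0.257, 0.001, -0.966], [-0.002, -1.0, -0.001]]
wrist_force: [0.1, -0.1, -0.4]
width: 0.997
```

```bash
python3 - <<'E'
from h import *
s=read_state();im=camera("wrist")
print(s["tcp_pos"],np.round(s["ee_rot"],4).tolist(),s["wrist_force"],s["width"])
x,y=.449,.2785
crop(im,100,180,300,200,2.6,"w3.png",[circ("wrist",x,y,.005,.028,s),circ("wrist",x,y,.025,.017,s)])
E
```

```text
[0.45266735 0.26849866 0.03786219] [[-0.9664, 0.0024, -0.257], [0.257, 0.0008, -0.9664], [-0.0022, -1.0, -0.0014]] [ 0.07803214 -0.11844199 -0.37910183] 0.9972996747782814
```

View pics/w3.png

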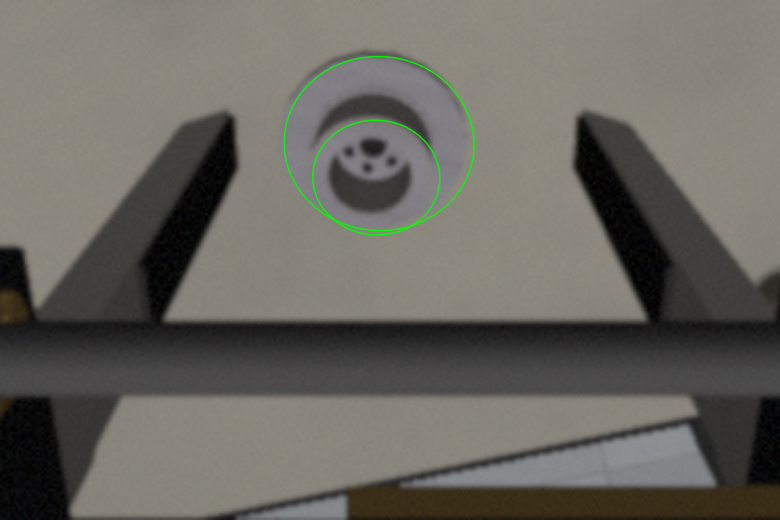

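Emit:
{"name": "carry_out", "arguments": {"commands": [{"x":-0.05,"y":0.29,"z":0,"ax":0,"ay":0,"az":0},{"x":0,"y":0,"z":0,"ax":0,"ay":0,"az":0},{"x":0,"y":0,"z":-0.18,"ax":0,"ay":0,"az":0},{"x":0,"y":0,"z":0,"ax":0,"ay":0,"az":0},{"x":0,"y":0,"z":0,"ax":0,"ay":0,"az":0},{"x":0,"y":0,"z":0,"ax":0,"ay":0,"az":0},{"x":0,"y":0,"z":0,"ax":0,"ay":0,"az":0},{"x":0,"y":0,"z":0,"ax":0,"ay":0,"az":0}]}}

```text
time_s: 4.3
tcp_pos: [0.4518, 0.2824, 0.0324]
ee_rot: [[-0.967, 0.007, -0.255], [0.255, 0.002, -0.967], [-0.006, -1.0, -0.004]]
wrist_force: [0.3, -0.4, 0.4]
width: 1.0
```

```bash
python3 - <<'E'
from h import *
s=read_state();im=camera("wrist")
print(s["tcp_pos"],np.round(s["ee_rot"],4).tolist(),s["wrist_force"],s["width"])
x,y=.4505,.280
crop(im,100,180,300,200,2.6,"w4.png",[circ("wrist",x,y,.005,.028,s),circ("wrist",x,y,.025,.017,s)])
E
```

```text
[0.45184959 0.28236679 0.03235162] [[-0.9668, 0.0065, -0.2553], [0.2554, 0.0022, -0.9668], [-0.0058, -1.0, -0.0038]] [ 0.25714787 -0.38377146  0.4244826 ] 0.9999427673867435
```

View pics/w4.png

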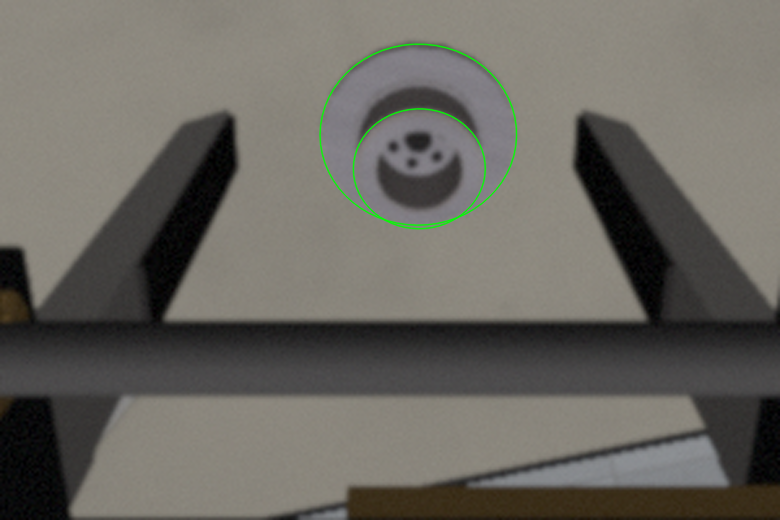

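Emit:
{"name": "carry_out", "arguments": {"commands": [{"x":-0.03,"y":-0.06,"z":-0.03,"ax":0,"ay":0.04,"az":0},{"x":0,"y":0,"z":0,"ax":0,"ay":0,"az":0},{"x":0,"y":0,"z":0,"ax":0,"ay":0,"az":0},{"x":0,"y":0,"z":0,"ax":0,"ay":0,"az":0},{"x":0,"y":0,"z":0,"ax":0,"ay":0,"az":0},{"x":0,"y":0,"z":0,"ax":0,"ay":0,"az":0},{"x":0,"y":0,"z":0,"ax":0,"ay":0,"az":0},{"x":0,"y":0,"z":0,"ax":0,"ay":0,"az":0}], "grip": 0.2, "grip_force": 20}}

```text
time_s: 5.15
tcp_pos: [0.4506, 0.2796, 0.0312]
ee_rot: [[-0.967, 0.001, -0.256], [0.256, 0.002, -0.967], [-0.0, -1.0, -0.002]]
wrist_force: [-0.1, -0.1, 0.0]
width: 0.362
```

```bash
python3 - <<'E'
from h import *
s=read_state();im=camera("wrist")
print(s["tcp_pos"],np.round(s["ee_rot"],4).tolist(),s["wrist_force"],s["width"])
crop(im,100,180,300,200,2.6,"w5.png")
E
```

```text
[0.45064672 0.27956433 0.03116031] [[-0.9668, 0.0006, -0.2556], [0.2556, 0.0021, -0.9668], [-0.0, -1.0, -0.0022]] [-0.09439911 -0.06814429  0.0276805 ] 0.36167334159914505
```

View pics/w5.png

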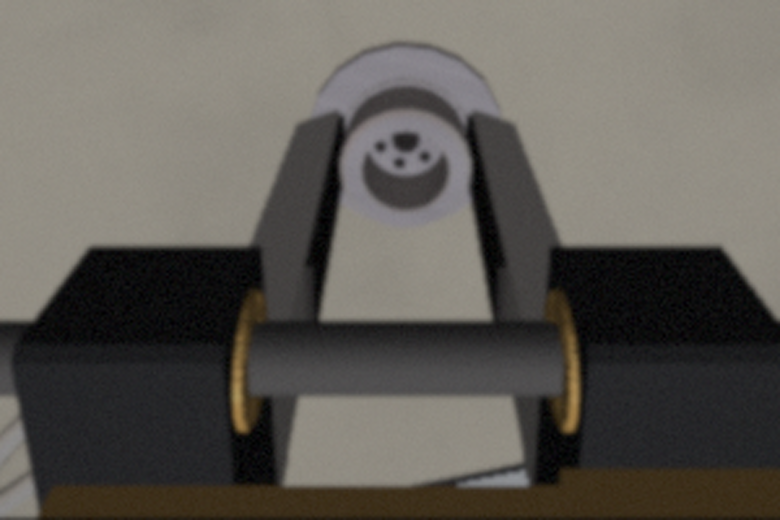

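The gripper holds the hub at a 34 mm opening. I'll lift it and carry it to the base.

Emit:
{"name": "carry_out", "arguments": {"commands": [{"x":0,"y":0,"z":0.5,"ax":0,"ay":0,"az":0},{"x":0,"y":0,"z":0.8,"ax":0,"ay":0,"az":0},{"x":0,"y":-0.5,"z":0.8,"ax":0,"ay":0,"az":0},{"x":0,"y":-0.9,"z":0.6,"ax":0,"ay":0,"az":0},{"x":0,"y":-0.9,"z":0,"ax":0,"ay":0,"az":0},{"x":0,"y":-0.9,"z":0,"ax":0,"ay":0,"az":0},{"x":0,"y":-0.9,"z":0,"ax":0,"ay":0,"az":0},{"x":0,"y":-0.9,"z":0,"ax":0,"ay":0,"az":0}]}}

```text
time_s: 6.0
tcp_pos: [0.4465, 0.0752, 0.1408]
ee_rot: [[-0.969, -0.003, -0.247], [0.247, -0.0, -0.969], [0.003, -1.0, 0.001]]
wrist_force: [-0.4, 0.4, -1.3]
width: 0.353
```

Emit:
{"name": "carry_out", "arguments": {"commands": [{"x":-0.05,"y":-0.6,"z":0,"ax":0,"ay":0,"az":0},{"x":0,"y":-0.3,"z":0,"ax":0,"ay":0,"az":0.0},{"x":0,"y":-0.2,"z":0,"ax":0,"ay":0,"az":0},{"x":0,"y":0,"z":0,"ax":0,"ay":0,"az":0},{"x":0,"y":0,"z":0,"ax":0,"ay":0,"az":0},{"x":0,"y":0,"z":0,"ax":0,"ay":0,"az":0},{"x":0,"y":0,"z":0,"ax":0,"ay":0,"az":0},{"x":0,"y":0,"z":0,"ax":0,"ay":0,"az":0}]}}

```text
time_s: 6.8
tcp_pos: [0.4426, 0.0281, 0.1392]
ee_rot: [[-0.968, -0.006, -0.25], [0.25, 0.0, -0.968], [0.005, -1.0, 0.001]]
wrist_force: [-0.1, -0.2, -2.3]
width: 0.359
```

```bash
cat > look.py <<'E'
from h import *
import sys,json
n=sys.argv[1]
s=read_state();im=camera("wrist")
print(s["time_s"],s["tcp_pos"],np.round(s["ee_rot"],4).tolist(),np.round(s["wrist_force"],2),s["width"])
json.dump({k:np.array(v).tolist() for k,v in s.items()},open(n+".json","w"))
cv2.imwrite("pics/"+n+"f.png",im)
cv2.imwrite("pics/"+n+"t.png",camera("top"));cv2.imwrite("pics/"+n+"s.png",camera("scene"))
x,y=.4485,.0278
crop(im,100,130,300,200,2.6,n+".png",[circ("wrist",x,y,.05,.04,s),circ("wrist",x,y,.008,.054,s)])
E
python3 look.py w6
```

```text
6.8 [0.44256877 0.02813018 0.13923714] [[-0.9681, -0.0056, -0.2503], [0.2503, 0.0004, -0.9682], [0.0055, -1.0, 0.001]] [-0.14 -0.19 -2.35] 0.35861266547085596
```

View pics/w6.png

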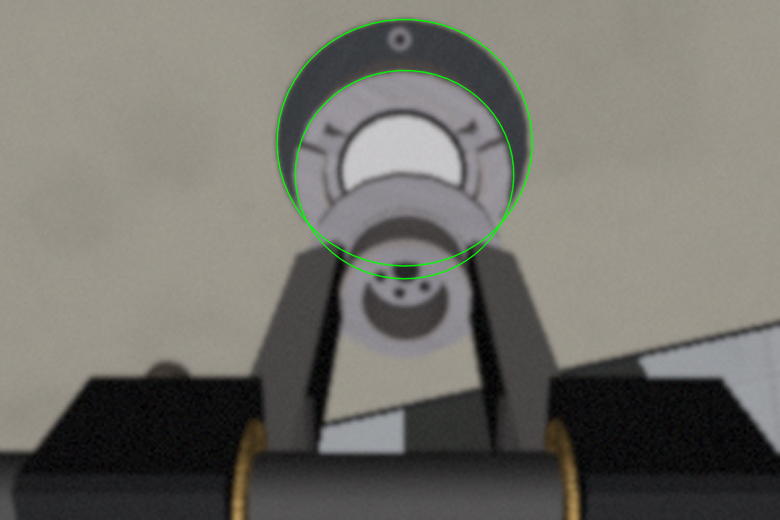

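```bash
cat > capov.py <<'E'
from h import *
import sys,json
n,dx,dy,h=sys.argv[1],*map(float,sys.argv[2:5])
s=json.load(open(n+".json"));im=cv2.imread("pics/"+n+"f.png")
R=np.array(s["ee_rot"]);t=np.array(s["tcp_pos"])
def c(r,b): # b = height above cap underside; tool y forward
    return np.array([proj("wrist",t+R@np.array([dx+r*np.cos(a),h-b,dy+r*np.sin(a)]),s) for a in np.linspace(0,6.2832,60)])
print(t+R@np.array([dx,h,dy]))
crop(im,100,130,300,200,2.6,n+"c.png",[c(.028,.005),c(.017,.025)])
E
python3 capov.py w6 0 0 .031
```

```text
[0.4423964  0.02814164 0.10823762]
```

View pics/w6c.png

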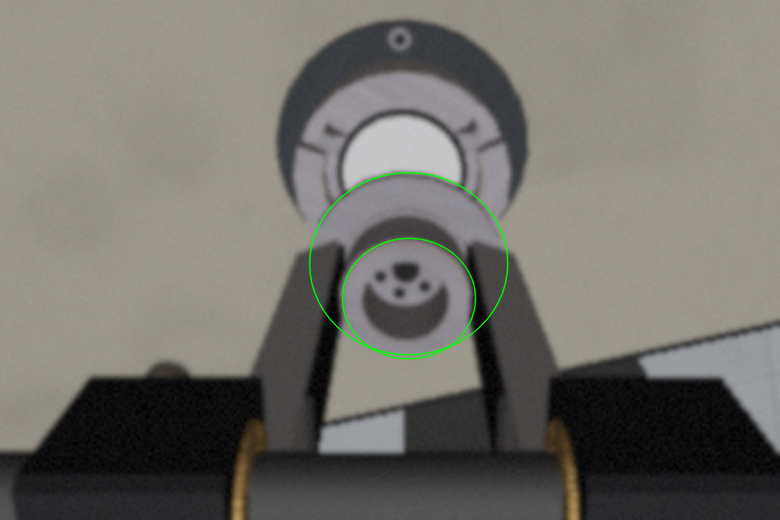

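```bash
python3 - <<'E'
from h import *
im=cv2.imread("pics/w6s.png");x,y=.4485,.0278
crop(im,240,130,120,110,6,"w6sc.png",[circ("scene",x,y,.05,.04),circ("scene",x,y,.008,.054)])
E
```

```text
(no output)
```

View pics/w6sc.png

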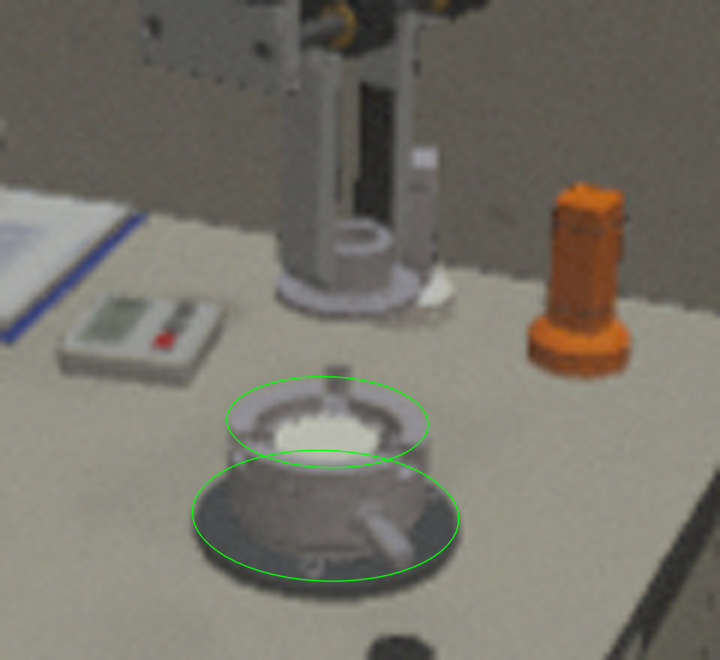

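Emit:
{"name": "carry_out", "arguments": {"commands": [{"x":0.14,"y":0,"z":0,"ax":0,"ay":-0.04,"az":0},{"x":0,"y":0,"z":-0.2,"ax":0,"ay":0,"az":0},{"x":0,"y":0,"z":-0.4,"ax":0,"ay":0,"az":0},{"x":0,"y":0,"z":-0.3,"ax":0,"ay":0,"az":0},{"x":0,"y":0,"z":-0.2,"ax":0,"ay":0,"az":0},{"x":0,"y":0,"z":-0.1,"ax":0,"ay":0,"az":0},{"x":0,"y":0,"z":0,"ax":0,"ay":0,"az":0},{"x":0,"y":0,"z":0,"ax":0,"ay":0,"az":0}]}}

```text
time_s: 7.75
tcp_pos: [0.4489, 0.028, 0.088]
ee_rot: [[-0.968, 0.001, -0.251], [0.251, 0.0, -0.968], [-0.0, -1.0, -0.0]]
wrist_force: [0.3, 0.8, -1.8]
width: 0.355
```

```bash
python3 look.py w7; python3 capov.py w7 0 0 .031;python3 - <<'E'
from h import *
im=cv2.imread("pics/w7s.png");x,y=.4485,.0278
crop(im,240,130,120,110,5,"w7sc.png")
E
```

```text
7.75 [0.44887991 0.0279887  0.08795928] [[-0.9681, 0.0006, -0.2505], [0.2505, 0.0003, -0.9681], [-0.0005, -1.0, -0.0005]] [ 0.31  0.75 -1.81] 0.3546361279941078
[0.44889788 0.02799907 0.05695928]
```

View pics/w7.png

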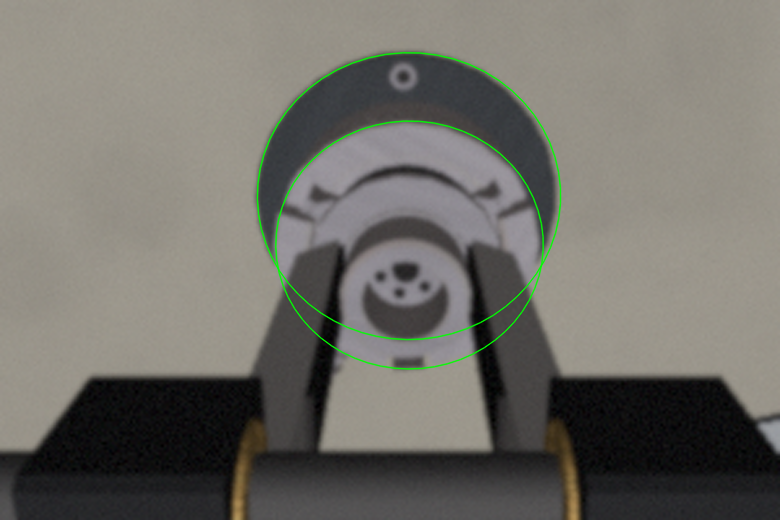

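View pics/w7sc.png

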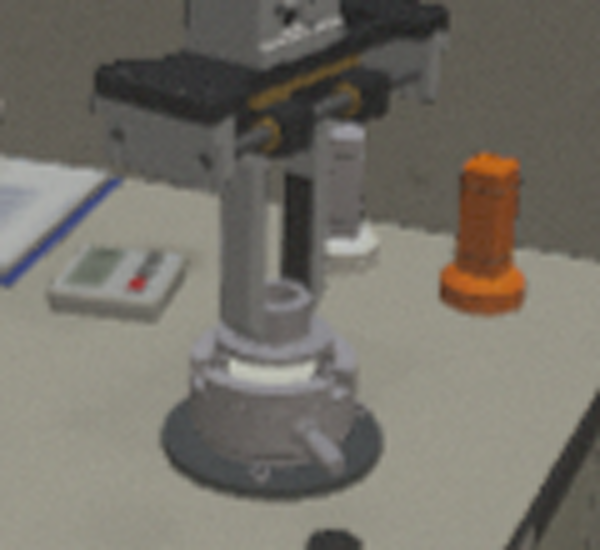

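The cap is well centred over the mouth with the jaws between catches, so I'll lower it gently.

Emit:
{"name": "carry_out", "arguments": {"commands": [{"x":0,"y":0,"z":-0.04,"ax":0,"ay":0,"az":0},{"x":0,"y":0,"z":-0.03,"ax":0,"ay":0,"az":0},{"x":0,"y":0,"z":-0.03,"ax":0,"ay":0,"az":0},{"x":0,"y":0,"z":0,"ax":0,"ay":0,"az":0},{"x":0,"y":0,"z":0,"ax":0,"ay":0,"az":0},{"x":0,"y":0,"z":0,"ax":0,"ay":0,"az":0},{"x":0,"y":0,"z":0,"ax":0,"ay":0,"az":0},{"x":0,"y":0,"z":0,"ax":0,"ay":0,"az":0}]}}

```text
time_s: 8.7
tcp_pos: [0.4499, 0.0277, 0.0852]
ee_rot: [[-0.968, 0.004, -0.25], [0.25, -0.0, -0.968], [-0.004, -1.0, -0.001]]
wrist_force: [-1.0, 0.1, -1.9]
width: 0.354
```

Emit:
{"name": "carry_out", "arguments": {"commands": [{"x":-0.03,"y":0,"z":-0.03,"ax":0,"ay":0.02,"az":0},{"x":0,"y":0,"z":-0.03,"ax":0,"ay":0,"az":0},{"x":0,"y":0,"z":0,"ax":0,"ay":0,"az":0},{"x":0,"y":0,"z":0,"ax":0,"ay":0,"az":0},{"x":0,"y":0,"z":0,"ax":0,"ay":0,"az":0},{"x":0,"y":0,"z":0,"ax":0,"ay":0,"az":0},{"x":0,"y":0,"z":0,"ax":0,"ay":0,"az":0},{"x":0,"y":0,"z":0,"ax":0,"ay":0,"az":0}]}}

```text
time_s: 9.5
tcp_pos: [0.4492, 0.0277, 0.0831]
ee_rot: [[-0.968, 0.002, -0.251], [0.251, -0.001, -0.968], [-0.002, -1.0, 0.0]]
wrist_force: [-0.4, -0.6, -0.6]
width: 0.354
```

Emit:
{"name": "carry_out", "arguments": {"commands": [{"x":0,"y":0,"z":-0.03,"ax":0,"ay":0,"az":0},{"x":0,"y":0,"z":0,"ax":0,"ay":0,"az":0},{"x":0,"y":0,"z":0,"ax":0,"ay":0,"az":0},{"x":0,"y":0,"z":0,"ax":0,"ay":0,"az":0},{"x":0,"y":0,"z":0,"ax":0,"ay":0,"az":0},{"x":0,"y":0,"z":0,"ax":0,"ay":0,"az":0},{"x":0,"y":0,"z":0,"ax":0,"ay":0,"az":0},{"x":0,"y":0,"z":0,"ax":0,"ay":0,"az":0}]}}

```text
time_s: 10.3
tcp_pos: [0.4495, 0.0277, 0.0821]
ee_rot: [[-0.968, 0.003, -0.25], [0.25, -0.001, -0.968], [-0.003, -1.0, -0.0]]
wrist_force: [0.1, -0.4, -0.1]
width: 0.357
```

```bash
python3 look.py w8;python3 - <<'E'
from h import *
im=cv2.imread("pics/w8s.png")
crop(im,260,160,70,80,8,"w8sc.png")
E
```

```text
10.3 [0.44950068 0.02768155 0.08205296] [[-0.9681, 0.0025, -0.2505], [0.2505, -0.0006, -0.9681], [-0.0026, -1.0, -0.0001]] [ 0.09 -0.39 -0.13] 0.3566920153430003
```

View pics/w8sc.png

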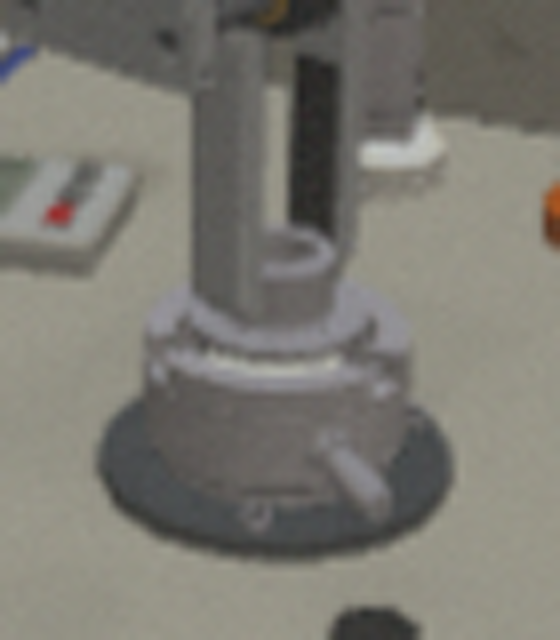

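Emit:
{"name": "carry_out", "arguments": {"commands": [{"x":0,"y":0,"z":0,"ax":0,"ay":0,"az":0},{"x":0,"y":0,"z":0,"ax":0,"ay":0,"az":0},{"x":0,"y":0,"z":0,"ax":0,"ay":0,"az":0},{"x":0,"y":0,"z":0,"ax":0,"ay":0,"az":0},{"x":0,"y":0,"z":0,"ax":0,"ay":0,"az":0},{"x":0,"y":0,"z":0,"ax":0,"ay":0,"az":0},{"x":0,"y":0,"z":0,"ax":0,"ay":0,"az":0},{"x":0,"y":0,"z":0,"ax":0,"ay":0,"az":0}], "grip": 0.46}}

```text
time_s: 11.25
tcp_pos: [0.4499, 0.0276, 0.0824]
ee_rot: [[-0.968, 0.003, -0.25], [0.25, -0.001, -0.968], [-0.003, -1.0, -0.0]]
wrist_force: [-0.3, 0.6, 0.1]
width: 0.463
```

```bash
python3 look.py w9
```

```text
11.25 [0.44987942 0.0275702  0.08236642] [[-0.9681, 0.0033, -0.2505], [0.2505, -0.0008, -0.9681], [-0.0034, -1.0, -0.0001]] [-0.33  0.59  0.14] 0.4632839970452159
```

View pics/w9.png

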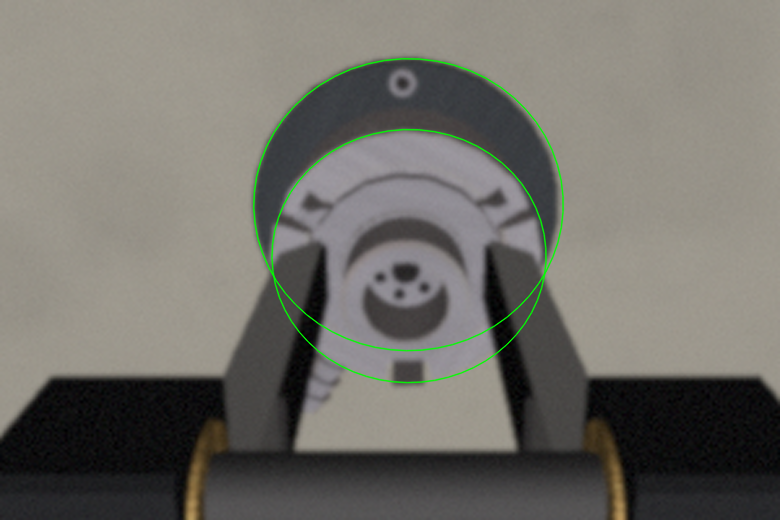

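The cap sits level in the mouth and stayed put on release. Next is up and over to the pusher.

Emit:
{"name": "carry_out", "arguments": {"commands": [{"x":0,"y":0,"z":0.3,"ax":0,"ay":0,"az":0},{"x":0,"y":0,"z":0.8,"ax":0,"ay":0,"az":0},{"x":0,"y":0,"z":0.9,"ax":0,"ay":0,"az":0},{"x":0,"y":-0.2,"z":0.8,"ax":0,"ay":0,"az":0.4},{"x":0.2,"y":-0.8,"z":0.2,"ax":0,"ay":0,"az":0.6},{"x":0.25,"y":-0.9,"z":0,"ax":0,"ay":0,"az":0.6},{"x":0.25,"y":-0.9,"z":0,"ax":0,"ay":0,"az":0.6},{"x":0.25,"y":-0.9,"z":0,"ax":0,"ay":0,"az":0.6}]}}

```text
time_s: 12.2
tcp_pos: [0.4875, -0.122, 0.2151]
ee_rot: [[-0.987, 0.01, 0.161], [-0.161, -0.004, -0.987], [-0.009, -1.0, 0.006]]
wrist_force: [0.0, -0.6, 0.4]
width: 0.455
```

Emit:
{"name": "carry_out", "arguments": {"commands": [{"x":0.2,"y":-0.9,"z":0,"ax":0,"ay":0,"az":0.6},{"x":0.1,"y":-0.6,"z":0,"ax":0,"ay":0,"az":0.6},{"x":0,"y":-0.3,"z":0,"ax":0,"ay":0,"az":0},{"x":0,"y":0,"z":0,"ax":0,"ay":0,"az":0},{"x":0,"y":0,"z":0,"ax":0,"ay":0,"az":0},{"x":0,"y":0,"z":0,"ax":0,"ay":0,"az":0},{"x":0,"y":0,"z":0,"ax":0,"ay":0,"az":0},{"x":0,"y":0,"z":0,"ax":0,"ay":0,"az":0}], "grip": 1}}

```text
time_s: 13.0
tcp_pos: [0.5003, -0.1974, 0.2199]
ee_rot: [[-0.946, 0.015, 0.324], [-0.324, -0.004, -0.946], [-0.013, -1.0, 0.009]]
wrist_force: [0.1, -0.4, 0.4]
width: 0.998
```

```bash
cat > pl.py <<'E'
from h import *
import sys,json
n,x,y,yaw=sys.argv[1],*map(float,sys.argv[2:5])
s=read_state();im=camera("wrist")
print(s["time_s"],s["tcp_pos"],np.round(s["ee_rot"],4).tolist(),np.round(s["wrist_force"],2),s["width"],"jaw",np.degrees(np.arctan2(s["ee_rot"][1][2],s["ee_rot"][0][2])))
json.dump({k:np.array(v).tolist() for k,v in s.items()},open(n+".json","w"))
cv2.imwrite("pics/"+n+"f.png",im)
a=np.radians(yaw+np.array([45,135,225,315,405]))
def sq(z): return np.array([proj("wrist",[x+.01838*np.cos(t),y+.01838*np.sin(t),z],s) for t in a])
crop(im,60,60,390,270,2,n+".png",[circ("wrist",x,y,.0,.024,s),circ("wrist",x,y,.018,.024,s),sq(.084),sq(.018)])
E
python3 pl.py p1 .4995 -.191 18; python3 - <<'E'
from h import *
im=camera("scene");crop(im,250,140,120,110,6,"s3.png")
E
```

```text
13.0 [ 0.50026338 -0.19739918  0.21985603] [[-0.9459, 0.0149, 0.324], [-0.3241, -0.0039, -0.946], [-0.0129, -0.9999, 0.0085]] [ 0.09 -0.41  0.37] 0.9980973119996029 jaw -71.09276588190974
```

View pics/p1.png

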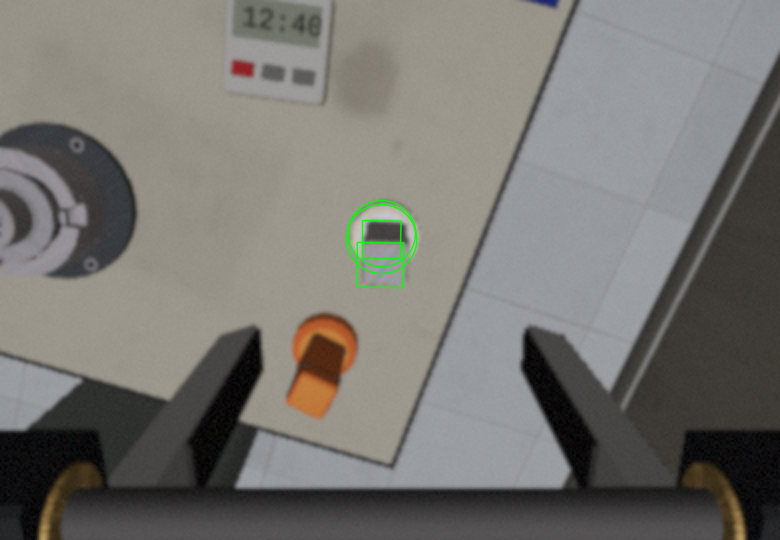

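View pics/s3.png

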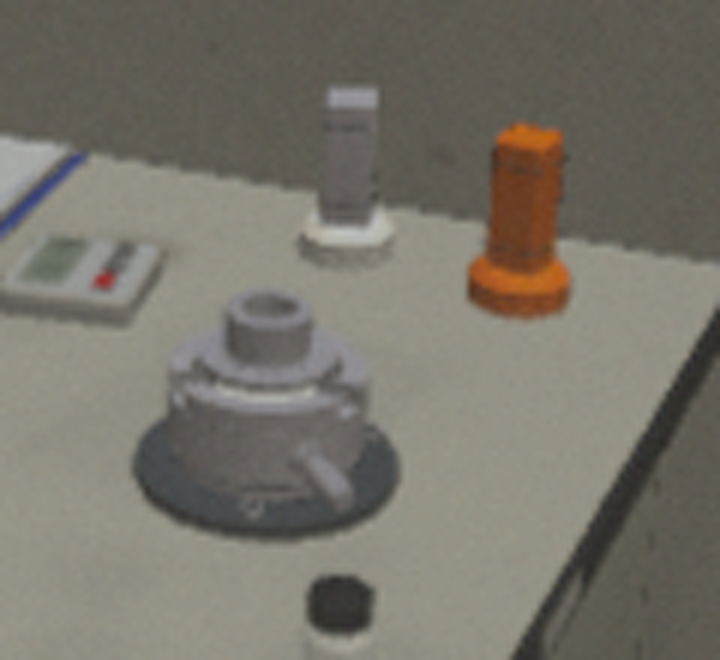

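```bash
cat > pz.py <<'E'
from h import *
import sys,json
n,x,y,yaw=sys.argv[1],*map(float,sys.argv[2:5])
s=json.load(open(n+".json"));im=cv2.imread("pics/"+n+"f.png")
a=np.radians(yaw+np.array([45,135,225,315,405]))
def sq(z): return np.array([proj("wrist",[x+.01838*np.cos(t),y+.01838*np.sin(t),z],s) for t in a])
q=proj("wrist",[x,y,.05],s).astype(int)
crop(im,q[0]-40,q[1]-35,80,70,8,n+"z.png",[circ("wrist",x,y,.018,.024,s),sq(.084)])
E
python3 pz.py p1 .4995 -.191 18
```

```text
(no output)
```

View pics/p1z.png

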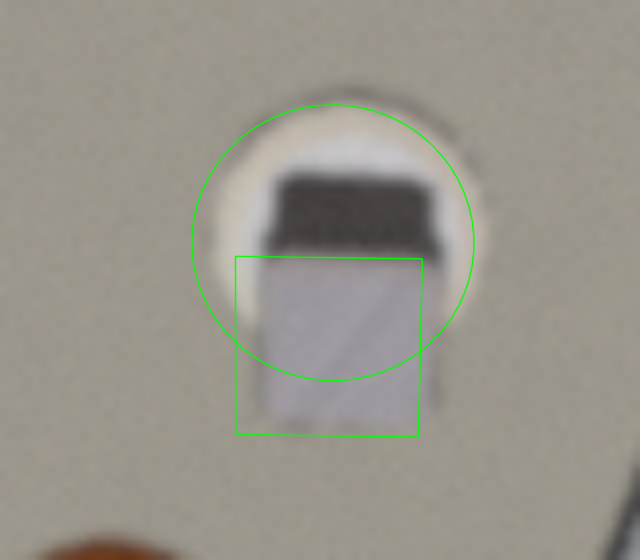

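Emit:
{"name": "carry_out", "arguments": {"commands": [{"x":0.04,"y":0.12,"z":0,"ax":0.03,"ay":0.1,"az":0},{"x":0,"y":0,"z":-0.4,"ax":0,"ay":0,"az":0},{"x":0,"y":0,"z":-0.6,"ax":0,"ay":0,"az":0},{"x":0,"y":0,"z":-0.6,"ax":0,"ay":0,"az":0},{"x":0,"y":0,"z":-0.5,"ax":0,"ay":0,"az":0},{"x":0,"y":0,"z":-0.4,"ax":0,"ay":0,"az":0},{"x":0,"y":0,"z":0,"ax":0,"ay":0,"az":0},{"x":0,"y":0,"z":0,"ax":0,"ay":0,"az":0}]}}

```text
time_s: 13.9
tcp_pos: [0.5002, -0.1899, 0.1105]
ee_rot: [[-0.946, -0.004, 0.325], [-0.325, 0.003, -0.946], [0.003, -1.0, -0.004]]
wrist_force: [-0.4, 0.4, -0.5]
width: 1.002
```

```bash
python3 pl.py p2 .5017 -.1927 18.5;python3 pz.py p2 .5017 -.1927 18.5
```

```text
13.9 [ 0.50022062 -0.18988915  0.11052354] [[-0.9456, -0.0042, 0.3253], [-0.3253, 0.0029, -0.9456], [0.003, -1.0, -0.0041]] [-0.4   0.39 -0.47] 1.0016509420997322 jaw -71.0175542140529
```

View pics/p2.png

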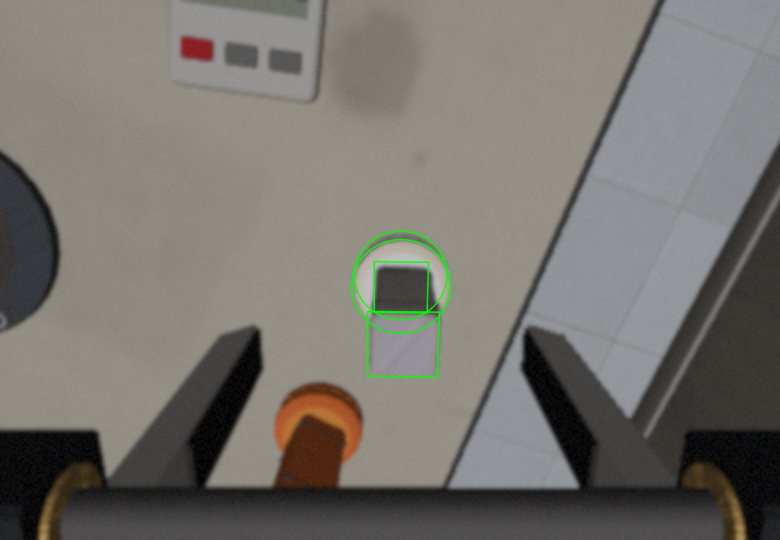

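View pics/p2z.png

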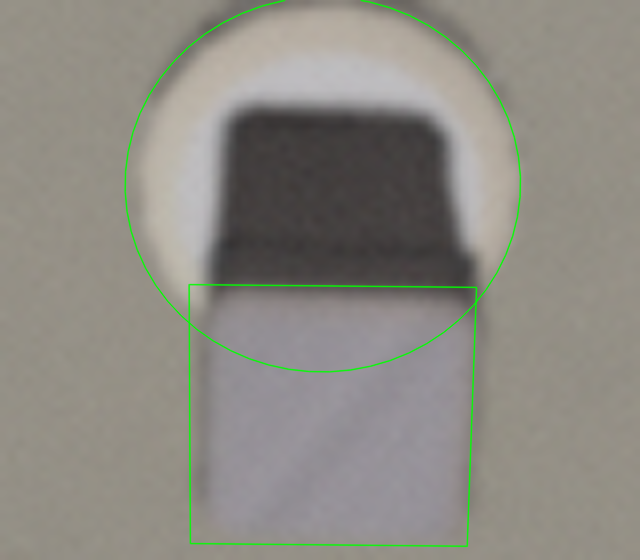

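Emit:
{"name": "carry_out", "arguments": {"commands": [{"x":0.05,"y":-0.08,"z":0,"ax":-0.02,"ay":-0.03,"az":0},{"x":0,"y":0,"z":-0.2,"ax":0,"ay":0,"az":0},{"x":0,"y":0,"z":-0.4,"ax":0,"ay":0,"az":0},{"x":0,"y":0,"z":-0.4,"ax":0,"ay":0,"az":0},{"x":0,"y":0,"z":-0.3,"ax":0,"ay":0,"az":0},{"x":0,"y":0,"z":-0.05,"ax":0,"ay":0,"az":0},{"x":0,"y":0,"z":0,"ax":0,"ay":0,"az":0},{"x":0,"y":0,"z":0,"ax":0,"ay":0,"az":0}]}}

```text
time_s: 14.75
tcp_pos: [0.5057, -0.1956, 0.0586]
ee_rot: [[-0.946, 0.009, 0.325], [-0.325, -0.006, -0.946], [-0.007, -1.0, 0.009]]
wrist_force: [-0.3, -1.4, -0.1]
width: 1.002
```

```bash
python3 pl.py p3 .5022 -.193 18.5
```

```text
14.75 [ 0.50572674 -0.19562849  0.05860466] [[-0.9456, 0.0092, 0.3251], [-0.3251, -0.006, -0.9456], [-0.0068, -0.9999, 0.0087]] [-0.3  -1.41 -0.12] 1.00172581662328 jaw -71.0285978591974
```

View pics/p3.png

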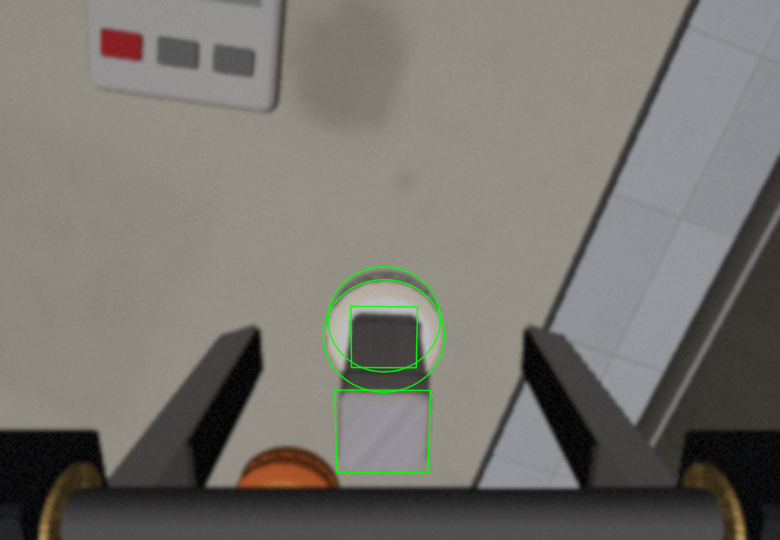

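Emit:
{"name": "carry_out", "arguments": {"commands": [{"x":-0.08,"y":0.06,"z":-0.05,"ax":0.03,"ay":0.05,"az":0},{"x":0,"y":0,"z":0,"ax":0,"ay":0,"az":0},{"x":0,"y":0,"z":0,"ax":0,"ay":0,"az":0},{"x":0,"y":0,"z":0,"ax":0,"ay":0,"az":0},{"x":0,"y":0,"z":0,"ax":0,"ay":0,"az":0},{"x":0,"y":0,"z":0,"ax":0,"ay":0,"az":0},{"x":0,"y":0,"z":0,"ax":0,"ay":0,"az":0},{"x":0,"y":0,"z":0,"ax":0,"ay":0,"az":0}]}}

```text
time_s: 15.6
tcp_pos: [0.5035, -0.1938, 0.0585]
ee_rot: [[-0.946, 0.005, 0.325], [-0.325, -0.004, -0.946], [-0.004, -1.0, 0.005]]
wrist_force: [-0.2, 0.1, 0.1]
width: 1.0
```

```bash
python3 pl.py p4 .5022 -.193 18.5;python3 pz.py p4 .5022 -.193 18.5
```

```text
15.6 [ 0.50350258 -0.19375841  0.05851954] [[-0.9456, 0.005, 0.3252], [-0.3252, -0.0036, -0.9456], [-0.0035, -1.0, 0.005]] [-0.18  0.07  0.15] 0.9999957143414496 jaw -71.02061013487112
```

View pics/p4z.png

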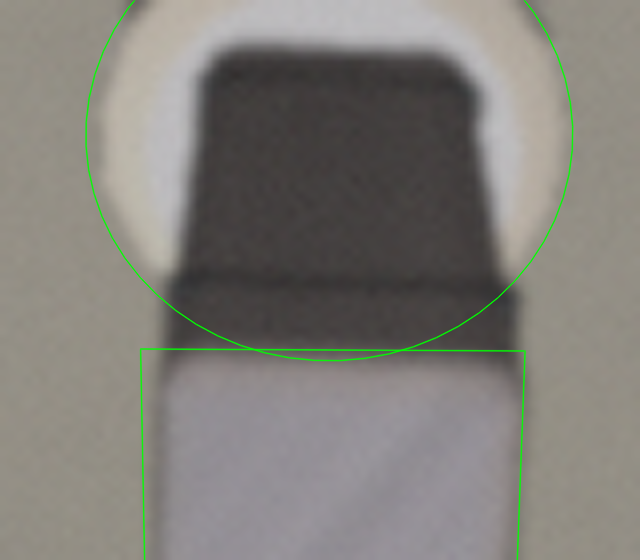

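Emit:
{"name": "carry_out", "arguments": {"commands": [{"x":-0.02,"y":0.02,"z":-0.03,"ax":0.03,"ay":0.05,"az":0},{"x":0,"y":0,"z":0,"ax":0,"ay":0,"az":0},{"x":0,"y":0,"z":0,"ax":0,"ay":0,"az":0},{"x":0,"y":0,"z":0,"ax":0,"ay":0,"az":0},{"x":0,"y":0,"z":0,"ax":0,"ay":0,"az":0},{"x":0,"y":0,"z":0,"ax":0,"ay":0,"az":0},{"x":0,"y":0,"z":0,"ax":0,"ay":0,"az":0},{"x":0,"y":0,"z":0,"ax":0,"ay":0,"az":0}], "grip": 0.15, "grip_force": 40}}

```text
time_s: 16.45
tcp_pos: [0.5026, -0.1928, 0.0571]
ee_rot: [[-0.946, -0.003, 0.325], [-0.325, 0.001, -0.946], [0.002, -1.0, -0.002]]
wrist_force: [-1.6, 0.3, -1.0]
width: 0.355
```

```bash
python3 pl.py p5 .5022 -.193 18.5
```

```text
16.45 [ 0.50259465 -0.19284769  0.05709542] [[-0.9456, -0.0028, 0.3252], [-0.3252, 0.0011, -0.9456], [0.0023, -1.0, -0.0019]] [-1.57  0.33 -1.03] 0.35512162580815426 jaw -71.02163376252823
```

View pics/p5.png

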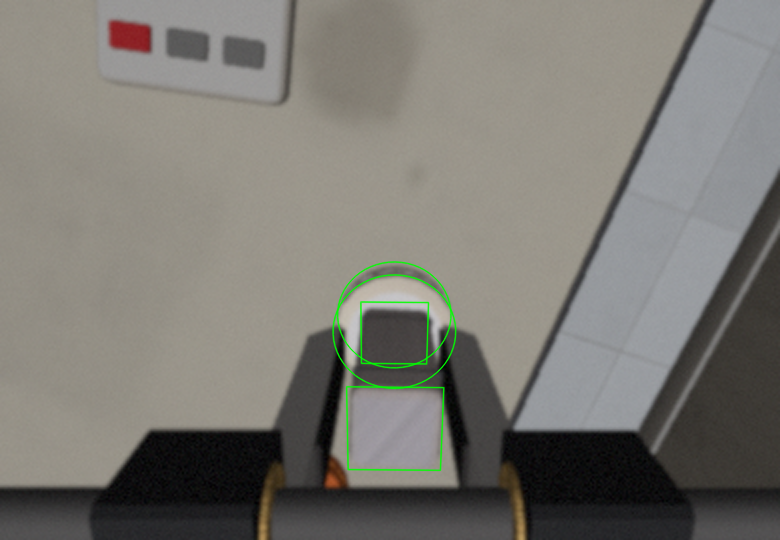

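Emit:
{"name": "carry_out", "arguments": {"commands": [{"x":0,"y":0,"z":0,"ax":0,"ay":0,"az":0},{"x":0,"y":0,"z":0,"ax":0,"ay":0,"az":0},{"x":0,"y":0,"z":0,"ax":0,"ay":0,"az":0},{"x":0,"y":0,"z":0,"ax":0,"ay":0,"az":0},{"x":0,"y":0,"z":0,"ax":0,"ay":0,"az":0},{"x":0,"y":0,"z":0.1,"ax":0,"ay":0,"az":0},{"x":0,"y":0,"z":0.3,"ax":0,"ay":0,"az":0},{"x":0,"y":0,"z":0,"ax":0,"ay":0,"az":0}]}}

```text
time_s: 17.3
tcp_pos: [0.5019, -0.1924, 0.0735]
ee_rot: [[-0.946, -0.004, 0.325], [-0.325, 0.002, -0.946], [0.003, -1.0, -0.003]]
wrist_force: [0.5, -0.3, -2.4]
width: 0.274
```

```bash
python3 pl.py p6 .5022 -.193 18.5; python3 - <<'E'
from h import *
im=camera("scene");crop(im,270,120,90,90,6,"s4.png")
E
```

```text
17.3 [ 0.50194114 -0.19239896  0.07353842] [[-0.9456, -0.0044, 0.3253], [-0.3253, 0.0021, -0.9456], [0.0034, -1.0, -0.0035]] [ 0.53 -0.26 -2.44] 0.2740583538175202 jaw -71.01629322858068
```

View pics/s4.png

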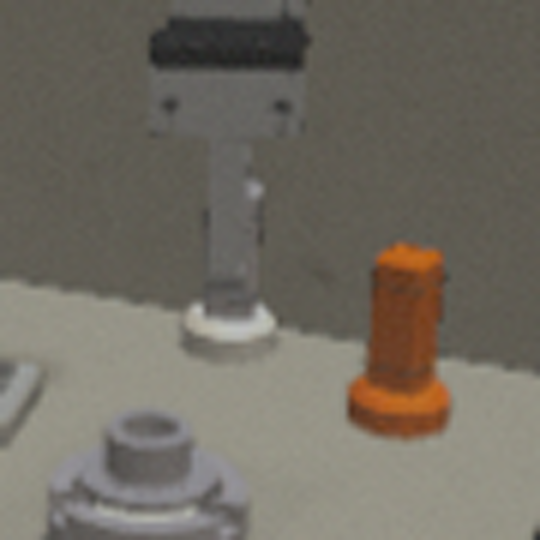

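View pics/p6.png

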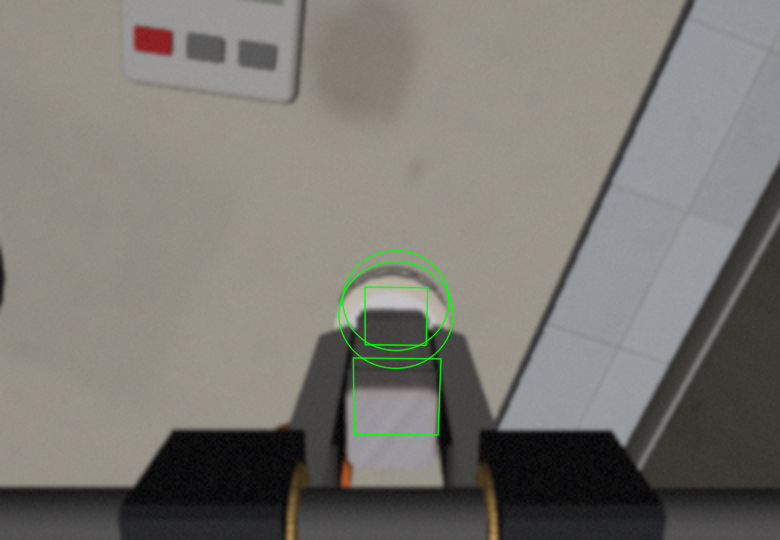

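Emit:
{"name": "carry_out", "arguments": {"commands": [{"x":0,"y":0,"z":0.4,"ax":0,"ay":-0.02,"az":0},{"x":0,"y":0,"z":0.8,"ax":0,"ay":0,"az":0},{"x":0,"y":0,"z":0.8,"ax":0,"ay":0,"az":0},{"x":-0.1,"y":0.4,"z":0.6,"ax":0,"ay":0,"az":0},{"x":-0.2,"y":0.8,"z":0.1,"ax":0,"ay":0,"az":0},{"x":-0.2,"y":0.8,"z":0,"ax":0,"ay":0,"az":0},{"x":-0.2,"y":0.8,"z":0,"ax":0,"ay":0,"az":0},{"x":-0.2,"y":0.8,"z":0,"ax":0,"ay":0,"az":0}]}}

```text
time_s: 18.2
tcp_pos: [0.4637, -0.0462, 0.1918]
ee_rot: [[-0.948, 0.003, 0.319], [-0.319, 0.002, -0.948], [-0.003, -1.0, -0.001]]
wrist_force: [1.4, 0.1, -3.1]
width: 0.274
```

Emit:
{"name": "carry_out", "arguments": {"commands": [{"x":-0.2,"y":0.8,"z":0,"ax":0,"ay":0,"az":0},{"x":-0.1,"y":0.5,"z":0,"ax":0,"ay":0,"az":0},{"x":0,"y":0.2,"z":0,"ax":0,"ay":0,"az":0},{"x":0,"y":0,"z":0,"ax":0,"ay":0,"az":0},{"x":0,"y":0,"z":0,"ax":0,"ay":0,"az":0},{"x":0,"y":0,"z":0,"ax":0,"ay":0,"az":0},{"x":0,"y":0,"z":0,"ax":0,"ay":0,"az":0},{"x":0,"y":0,"z":0,"ax":0,"ay":0,"az":0}]}}

```text
time_s: 19.0
tcp_pos: [0.4511, 0.0162, 0.1961]
ee_rot: [[-0.947, 0.008, 0.32], [-0.32, 0.001, -0.947], [-0.008, -1.0, 0.002]]
wrist_force: [0.0, 0.3, -1.9]
width: 0.274
```

```bash
cat > pr.py <<'E'
# overlay: base+cap at world, pusher foot relative to tool
from h import *
import sys,json
n,x,y,zc,h,dx=sys.argv[1],*map(float,sys.argv[2:7])
s=read_state();im=camera("wrist")
print(s["time_s"],s["tcp_pos"],np.round(s["ee_rot"],4).tolist(),np.round(s["wrist_force"],2),s["width"])
json.dump({k:np.array(v).tolist() for k,v in s.items()},open(n+".json","w"));cv2.imwrite("pics/"+n+"f.png",im)
R=np.array(s["ee_rot"]);t=np.array(s["tcp_pos"])
def c(r,b): return np.array([proj("wrist",t+R@np.array([dx+r*np.cos(a),h-b,r*np.sin(a)]),s) for a in np.linspace(0,6.2832,60)])
crop(im,100,110,300,220,2.6,n+".png",[circ("wrist",x,y,.05,.04,s),circ("wrist",x,y,.008,.054,s),circ("wrist",x,y,zc+.025,.017,s),c(.024,.018),c(.024,0)])
sc=camera("scene");cv2.imwrite("pics/"+n+"s.png",sc)
crop(sc,250,120,90,110,6,n+"sc.png",[circ("scene",x,y,.05,.04),circ("scene",x,y,zc+.025,.017)])
E
python3 pr.py q1 .4485 .0278 .0515 .057 0
```

```text
19.0 [0.45113321 0.01622425 0.19611099] [[-0.9474, 0.0079, 0.32], [-0.32, 0.0007, -0.9474], [-0.0077, -1.0, 0.0019]] [ 0.01  0.32 -1.93] 0.273824916785219
```

View pics/q1.png

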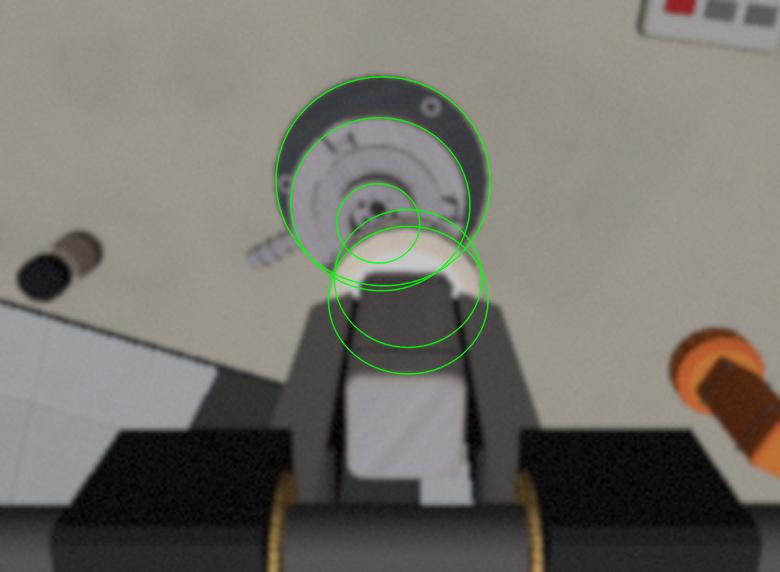

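View pics/q1sc.png

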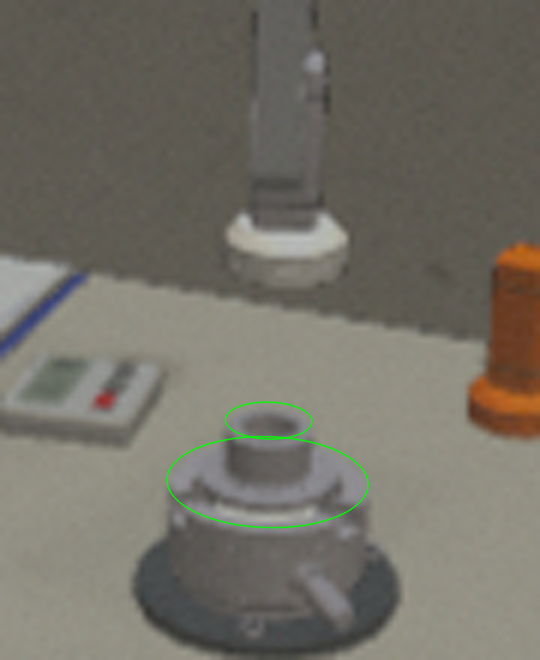

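Emit:
{"name": "carry_out", "arguments": {"commands": [{"x":-0.05,"y":0.28,"z":0,"ax":0,"ay":0.05,"az":0},{"x":0,"y":0,"z":-0.2,"ax":0,"ay":0,"az":0},{"x":0,"y":0,"z":-0.4,"ax":0,"ay":0,"az":0},{"x":0,"y":0,"z":-0.4,"ax":0,"ay":0,"az":0},{"x":0,"y":0,"z":-0.3,"ax":0,"ay":0,"az":0},{"x":0,"y":0,"z":0,"ax":0,"ay":0,"az":0},{"x":0,"y":0,"z":0,"ax":0,"ay":0,"az":0},{"x":0,"y":0,"z":0,"ax":0,"ay":0,"az":0}]}}

```text
time_s: 19.9
tcp_pos: [0.4485, 0.0295, 0.1408]
ee_rot: [[-0.947, -0.0, 0.322], [-0.322, 0.001, -0.947], [0.0, -1.0, -0.001]]
wrist_force: [-0.2, 0.5, -1.2]
width: 0.274
```

```bash
python3 pr.py q2 .4485 .0278 .0515 .057 0
```

```text
19.9 [0.44854687 0.02946143 0.14077486] [[-0.9468, -0.0004, 0.3217], [-0.3217, 0.0007, -0.9468], [0.0001, -1.0, -0.0007]] [-0.21  0.49 -1.22] 0.2741301745223552
```

View pics/q2.png

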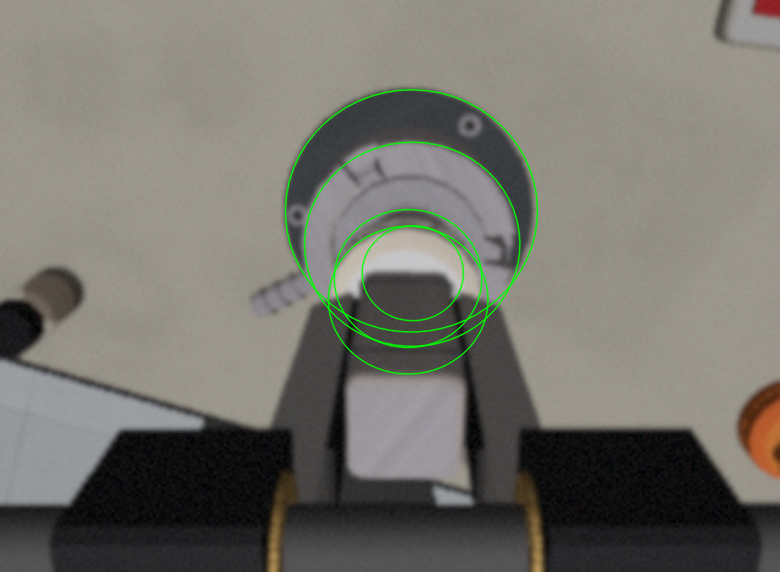

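View pics/q2sc.png

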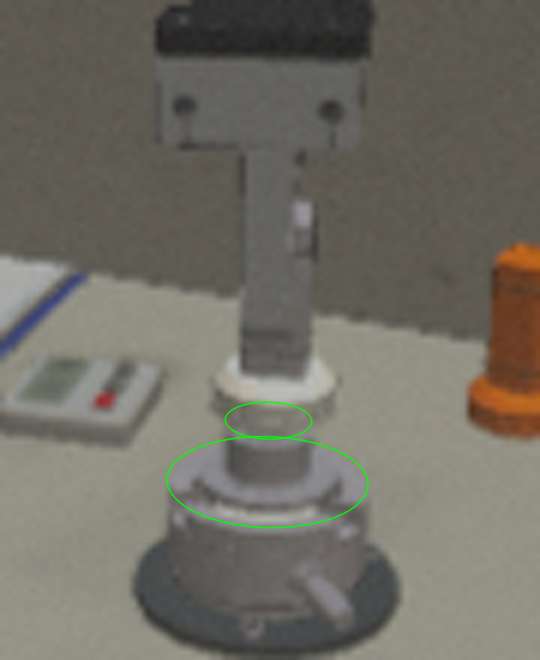

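```bash
python3 - <<'E'
from h import *
import json
im=cv2.imread("pics/q2s.png");s=json.load(open("q2.json"));t=s["tcp_pos"]
x,y=.4485,.0278
P=[circ("scene",x,y,.05,.04),circ("scene",x,y,.0765,.017),circ("scene",x,y,.008,.054),circ("scene",t[0],t[1],t[2]-.039,.024),circ("scene",t[0],t[1],t[2]-.057,.024)]
crop(im,265,170,60,60,10,"q2z.png",P)
crop(im,265,170,60,60,10,"q2z0.png")
E
```

```text
(no output)
```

View pics/q2z.png

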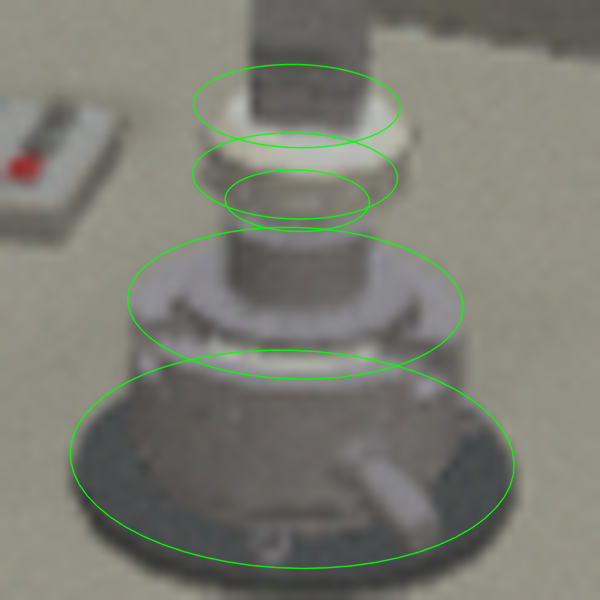

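View pics/q2z0.png

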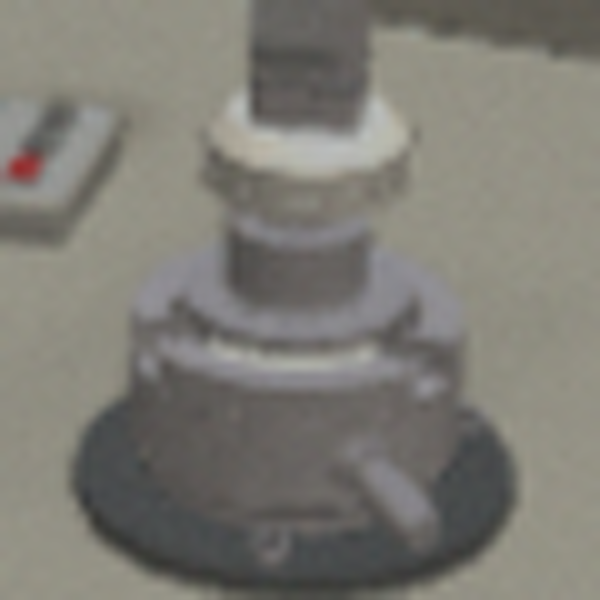

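The scene view puts the foot about 1.6 mm toward -x of the hub, while the wrist view says +y by 1.7 mm. I'll correct between the two and re-check lower down.

Emit:
{"name": "carry_out", "arguments": {"commands": [{"x":0.04,"y":-0.035,"z":-0.05,"ax":0,"ay":0,"az":0},{"x":0,"y":0,"z":0,"ax":0,"ay":0,"az":0},{"x":0,"y":0,"z":0,"ax":0,"ay":0,"az":0},{"x":0,"y":0,"z":0,"ax":0,"ay":0,"az":0},{"x":0,"y":0,"z":0,"ax":0,"ay":0,"az":0},{"x":0,"y":0,"z":0,"ax":0,"ay":0,"az":0},{"x":0,"y":0,"z":0,"ax":0,"ay":0,"az":0},{"x":0,"y":0,"z":0,"ax":0,"ay":0,"az":0}]}}

```text
time_s: 20.8
tcp_pos: [0.4517, 0.0275, 0.1406]
ee_rot: [[-0.947, 0.004, 0.321], [-0.321, -0.0, -0.947], [-0.004, -1.0, 0.001]]
wrist_force: [-0.4, -0.6, -2.8]
width: 0.278
```

```bash
python3 pr.py q3 .4485 .0278 .0515 .057 0; cat > sz.py <<'E'
from h import *
import json,sys
n=sys.argv[1]
im=cv2.imread(f"pics/{n}s.png");s=json.load(open(n+".json"));t=s["tcp_pos"]
crop(im,268,165,56,64,12,n+"z0.png")
E
python3 sz.py q3
```

```text
20.8 [0.45168622 0.02754072 0.14055712] [[-0.9469, 0.0037, 0.3214], [-0.3214, -0.0001, -0.9469], [-0.0035, -1.0, 0.0013]] [-0.4  -0.57 -2.77] 0.27790849099781456
```

View pics/q3.png

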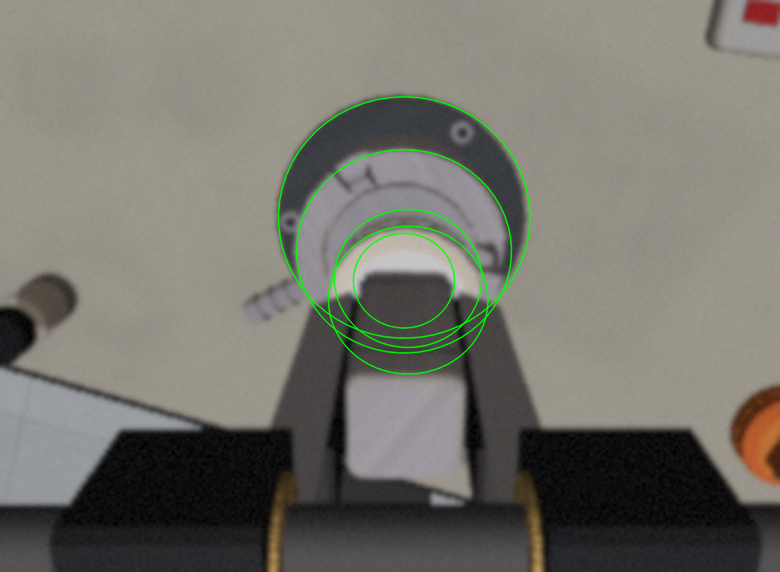

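View pics/q3z0.png

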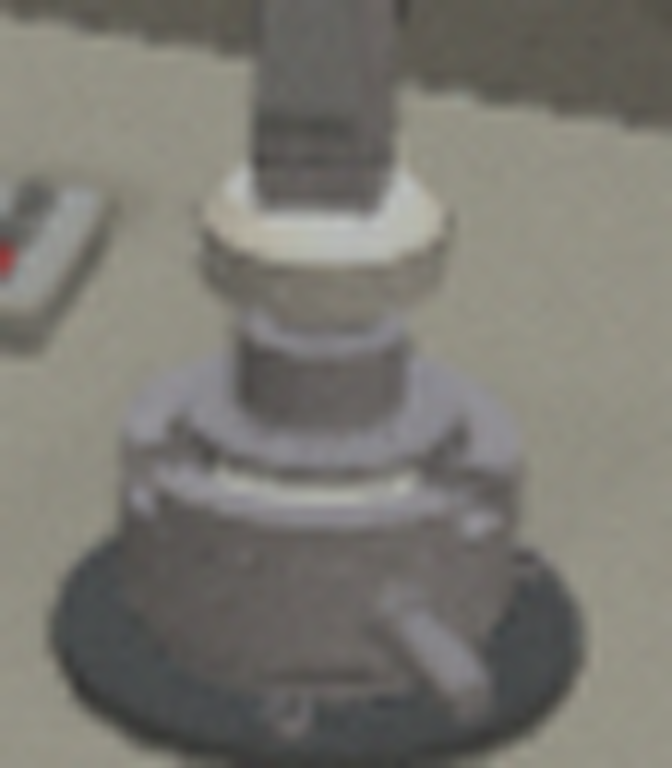

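```bash
python3 - <<'E'
from h import *
import json
n="q3"
s=json.load(open(n+".json"));im=cv2.imread(f"pics/{n}f.png");R=np.array(s["ee_rot"]);t=np.array(s["tcp_pos"])
def c(r,b,dx=0,h=.057): return np.array([proj("wrist",t+R@np.array([dx+r*np.cos(a),h-b,r*np.sin(a)]),s) for a in np.linspace(0,6.2832,90)])
x,y=.4485,.0278
crop(im,205,160,110,80,7,"q3a.png",[circ("wrist",x,y,.0565,.028,s),c(.024,.018),c(.024,0)])
crop(im,205,160,110,80,7,"q3b.png")
print(proj("wrist",t+R@np.array([0,.039,0]),s),proj("wrist",t+R@np.array([0.003,.039,0]),s))
E
```

```text
[256.33555099 225.66469712] [256.33097768 229.19920613]
```

View pics/q3a.png

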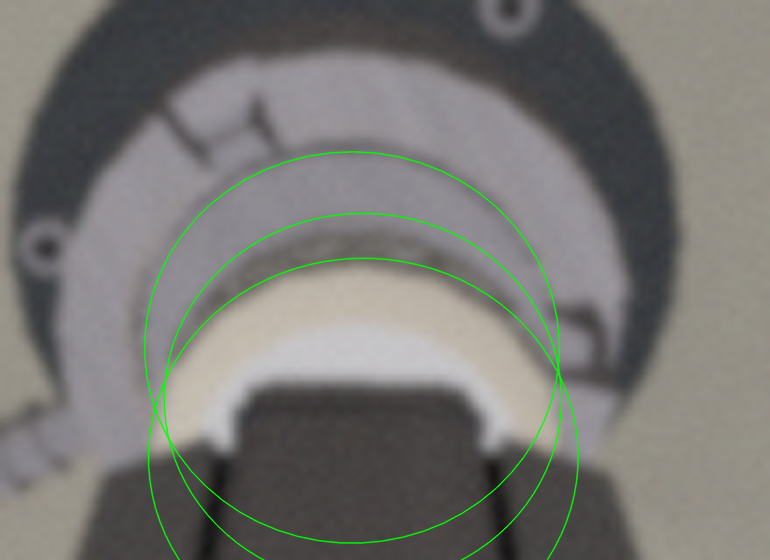

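View pics/q3b.png

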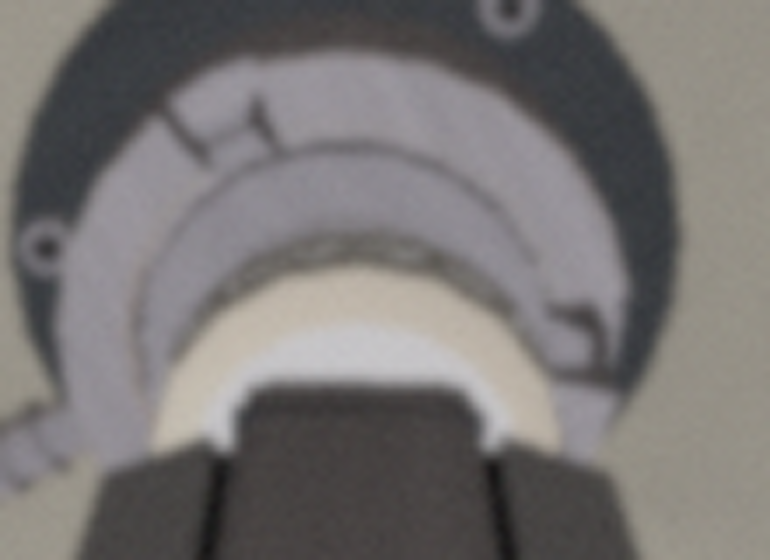

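Emit:
{"name": "carry_out", "arguments": {"commands": [{"x":-0.015,"y":0.02,"z":0,"ax":0,"ay":0.02,"az":0},{"x":0,"y":0,"z":0,"ax":0,"ay":0,"az":0},{"x":0,"y":0,"z":-0.05,"ax":0,"ay":0,"az":0},{"x":0,"y":0,"z":-0.05,"ax":0,"ay":0,"az":0},{"x":0,"y":0,"z":0,"ax":0,"ay":0,"az":0},{"x":0,"y":0,"z":0,"ax":0,"ay":0,"az":0},{"x":0,"y":0,"z":0,"ax":0,"ay":0,"az":0},{"x":0,"y":0,"z":0,"ax":0,"ay":0,"az":0}]}}

```text
time_s: 21.7
tcp_pos: [0.4509, 0.0284, 0.136]
ee_rot: [[-0.947, 0.0, 0.321], [-0.321, -0.0, -0.947], [-0.0, -1.0, 0.0]]
wrist_force: [0.6, 0.4, -1.6]
width: 0.282
```

```bash
python3 pr.py q4 .449 .0278 .0515 .057 0; python3 sz.py q4
```

```text
21.7 [0.45090551 0.02844495 0.13600934] [[-0.9469, 0.0003, 0.3214], [-0.3214, -0.0, -0.9469], [-0.0003, -1.0, 0.0001]] [ 0.64  0.36 -1.62] 0.28184765425412217
```

View pics/q4z0.png

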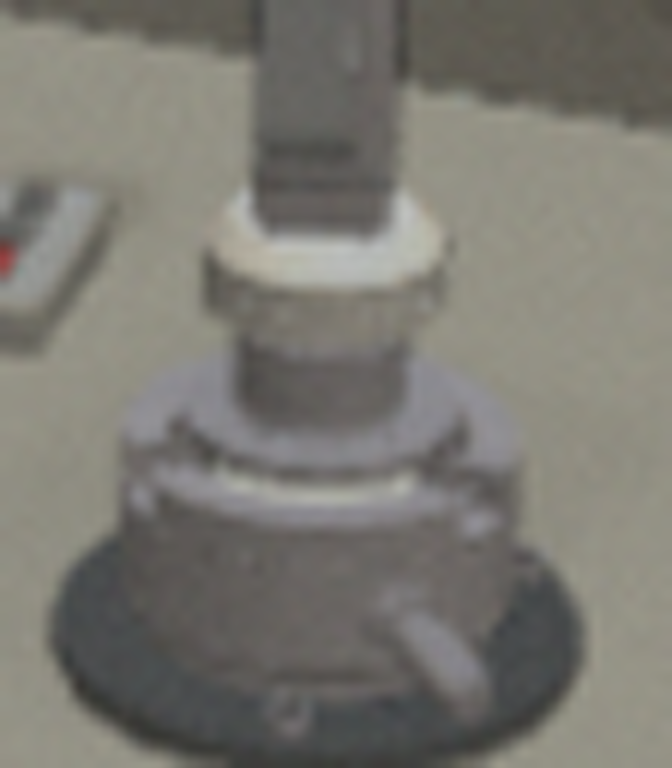

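View pics/q4.png

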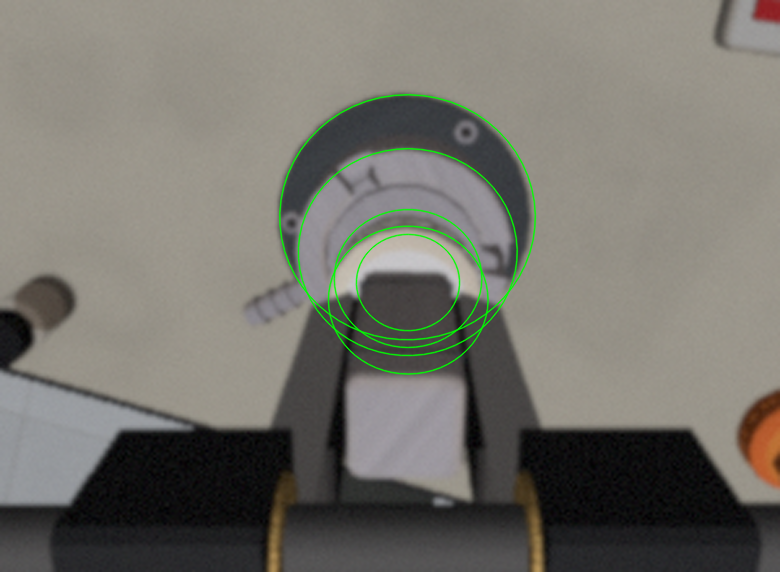

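Emit:
{"name": "carry_out", "arguments": {"commands": [{"x":0,"y":0,"z":-0.03,"ax":0,"ay":0,"az":0},{"x":0,"y":0,"z":-0.03,"ax":0,"ay":0,"az":0},{"x":0,"y":0,"z":-0.03,"ax":0,"ay":0,"az":0},{"x":0,"y":0,"z":-0.03,"ax":0,"ay":0,"az":0},{"x":0,"y":0,"z":0,"ax":0,"ay":0,"az":0},{"x":0,"y":0,"z":0,"ax":0,"ay":0,"az":0},{"x":0,"y":0,"z":0,"ax":0,"ay":0,"az":0},{"x":0,"y":0,"z":0,"ax":0,"ay":0,"az":0}]}}

```text
time_s: 22.6
tcp_pos: [0.451, 0.0284, 0.1308]
ee_rot: [[-0.947, 0.0, 0.321], [-0.321, -0.0, -0.947], [-0.0, -1.0, 0.0]]
wrist_force: [0.3, 0.4, -1.0]
width: 0.272
```

Emit:
{"name": "carry_out", "arguments": {"commands": [{"x":0,"y":0,"z":-0.03,"ax":0,"ay":0,"az":0},{"x":0,"y":0,"z":-0.03,"ax":0,"ay":0,"az":0},{"x":0,"y":0,"z":0,"ax":0,"ay":0,"az":0},{"x":0,"y":0,"z":0,"ax":0,"ay":0,"az":0},{"x":0,"y":0,"z":0,"ax":0,"ay":0,"az":0},{"x":0,"y":0,"z":0,"ax":0,"ay":0,"az":0},{"x":0,"y":0,"z":0,"ax":0,"ay":0,"az":0},{"x":0,"y":0,"z":0,"ax":0,"ay":0,"az":0}]}}

```text
time_s: 23.4
tcp_pos: [0.451, 0.0284, 0.1283]
ee_rot: [[-0.947, 0.001, 0.321], [-0.321, -0.0, -0.947], [-0.001, -1.0, 0.0]]
wrist_force: [-0.2, 0.5, -1.7]
width: 0.274
```

```bash
python3 pr.py q5 .449 .0278 .0515 .057 0; python3 sz.py q5
```

```text
23.4 [0.45099582 0.02843271 0.12828254] [[-0.9469, 0.0006, 0.3214], [-0.3214, -0.0001, -0.9469], [-0.0005, -1.0, 0.0003]] [-0.16  0.53 -1.74] 0.2742091735546577
```

View pics/q5z0.png

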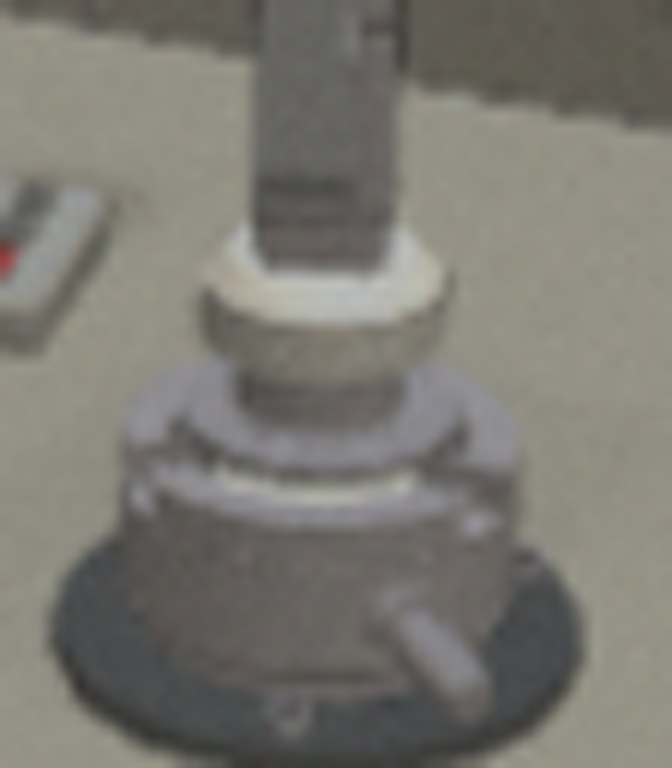

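Emit:
{"name": "carry_out", "arguments": {"commands": [{"x":0,"y":0,"z":-0.03,"ax":0,"ay":0,"az":0},{"x":0,"y":0,"z":-0.03,"ax":0,"ay":0,"az":0},{"x":0,"y":0,"z":0,"ax":0,"ay":0,"az":0},{"x":0,"y":0,"z":0,"ax":0,"ay":0,"az":0},{"x":0,"y":0,"z":0,"ax":0,"ay":0,"az":0},{"x":0,"y":0,"z":0,"ax":0,"ay":0,"az":0},{"x":0,"y":0,"z":0,"ax":0,"ay":0,"az":0},{"x":0,"y":0,"z":0,"ax":0,"ay":0,"az":0}]}}

```text
time_s: 24.3
tcp_pos: [0.4513, 0.0284, 0.1261]
ee_rot: [[-0.947, 0.001, 0.321], [-0.321, -0.0, -0.947], [-0.001, -1.0, 0.001]]
wrist_force: [0.5, 0.7, -0.8]
width: 0.275
```

Emit:
{"name": "carry_out", "arguments": {"commands": [{"x":0,"y":0,"z":-0.03,"ax":0,"ay":0,"az":0},{"x":0,"y":0,"z":-0.02,"ax":0,"ay":0,"az":0},{"x":0,"y":0,"z":0,"ax":0,"ay":0,"az":0},{"x":0,"y":0,"z":0,"ax":0,"ay":0,"az":0},{"x":0,"y":0,"z":0,"ax":0,"ay":0,"az":0},{"x":0,"y":0,"z":0,"ax":0,"ay":0,"az":0},{"x":0,"y":0,"z":0,"ax":0,"ay":0,"az":0},{"x":0,"y":0,"z":0,"ax":0,"ay":0,"az":0}]}}

```text
time_s: 25.1
tcp_pos: [0.4518, 0.0283, 0.1251]
ee_rot: [[-0.947, 0.002, 0.322], [-0.322, -0.0, -0.947], [-0.001, -1.0, 0.001]]
wrist_force: [-1.1, 0.5, 2.2]
width: 0.275
```

Emit:
{"name": "carry_out", "arguments": {"commands": [{"x":-0.015,"y":0,"z":-0.03,"ax":0,"ay":0.01,"az":0},{"x":0,"y":0,"z":-0.03,"ax":0,"ay":0,"az":0},{"x":0,"y":0,"z":0,"ax":0,"ay":0,"az":0},{"x":0,"y":0,"z":0,"ax":0,"ay":0,"az":0},{"x":0,"y":0,"z":0,"ax":0,"ay":0,"az":0},{"x":0,"y":0,"z":0,"ax":0,"ay":0,"az":0},{"x":0,"y":0,"z":0,"ax":0,"ay":0,"az":0},{"x":0,"y":0,"z":0,"ax":0,"ay":0,"az":0}]}}

```text
time_s: 25.9
tcp_pos: [0.4518, 0.0284, 0.123]
ee_rot: [[-0.947, 0.002, 0.321], [-0.321, -0.0, -0.947], [-0.002, -1.0, 0.001]]
wrist_force: [-0.2, 0.3, 1.2]
width: 0.275
```

Emit:
{"name": "carry_out", "arguments": {"commands": [{"x":0,"y":0,"z":-0.03,"ax":0,"ay":0.01,"az":0},{"x":0,"y":0,"z":-0.03,"ax":0,"ay":0,"az":0},{"x":0,"y":0,"z":-0.03,"ax":0,"ay":0,"az":0},{"x":0,"y":0,"z":0,"ax":0,"ay":0,"az":0},{"x":0,"y":0,"z":0,"ax":0,"ay":0,"az":0},{"x":0,"y":0,"z":0,"ax":0,"ay":0,"az":0},{"x":0,"y":0,"z":0,"ax":0,"ay":0,"az":0},{"x":0,"y":0,"z":0,"ax":0,"ay":0,"az":0}]}}

```text
time_s: 26.7
tcp_pos: [0.4517, 0.0283, 0.119]
ee_rot: [[-0.947, 0.0, 0.321], [-0.321, -0.0, -0.947], [-0.0, -1.0, 0.0]]
wrist_force: [0.2, 0.9, 0.3]
width: 0.27
```

```bash
python3 pr.py q6 .449 .0278 .0515 .057 0; python3 sz.py q6
```

```text
26.7 [0.45174034 0.02833455 0.11903024] [[-0.947, 0.0001, 0.3214], [-0.3214, -0.0002, -0.947], [-0.0, -1.0, 0.0002]] [0.16 0.93 0.33] 0.2704301848835826
```

View pics/q6z0.png

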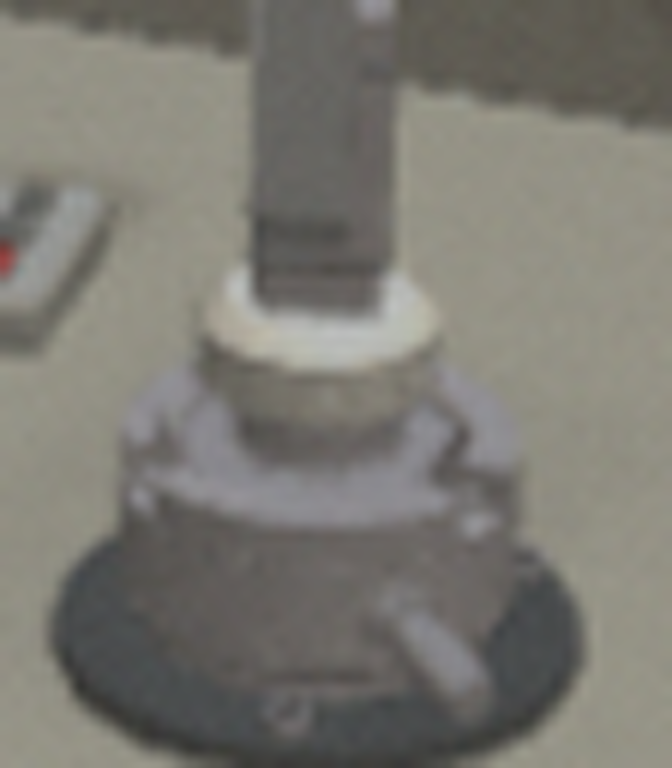

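View pics/q6.png

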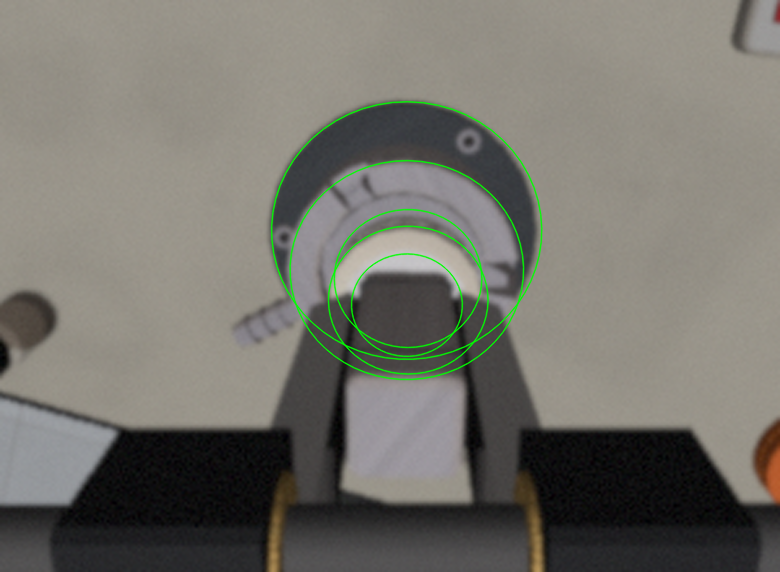

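The cap is going in level and the pusher hasn't slipped. I'll continue in small steps.

Emit:
{"name": "carry_out", "arguments": {"commands": [{"x":0,"y":0,"z":-0.03,"ax":0,"ay":0,"az":0},{"x":0,"y":0,"z":-0.025,"ax":0,"ay":0,"az":0},{"x":0,"y":0,"z":0,"ax":0,"ay":0,"az":0},{"x":0,"y":0,"z":0,"ax":0,"ay":0,"az":0},{"x":0,"y":0,"z":0,"ax":0,"ay":0,"az":0},{"x":0,"y":0,"z":0,"ax":0,"ay":0,"az":0},{"x":0,"y":0,"z":0,"ax":0,"ay":0,"az":0},{"x":0,"y":0,"z":0,"ax":0,"ay":0,"az":0}]}}

```text
time_s: 27.6
tcp_pos: [0.452, 0.0283, 0.1186]
ee_rot: [[-0.947, -0.001, 0.322], [-0.322, -0.0, -0.947], [0.001, -1.0, -0.0]]
wrist_force: [-0.2, 0.3, 1.0]
width: 0.277
```

Zero rows relax the force, so I'll end the call on the pushing row to read the true press force.

Emit:
{"name": "carry_out", "arguments": {"commands": [{"x":0,"y":0,"z":0,"ax":0,"ay":0,"az":0},{"x":0,"y":0,"z":0,"ax":0,"ay":0,"az":0},{"x":0,"y":0,"z":0,"ax":0,"ay":0,"az":0},{"x":0,"y":0,"z":0,"ax":0,"ay":0,"az":0},{"x":0,"y":0,"z":0,"ax":0,"ay":0,"az":0},{"x":0,"y":0,"z":0,"ax":0,"ay":0,"az":0},{"x":0,"y":0,"z":-0.03,"ax":0,"ay":0,"az":0},{"x":0,"y":0,"z":-0.03,"ax":0,"ay":0,"az":0}]}}

```text
time_s: 28.4
tcp_pos: [0.4522, 0.0283, 0.118]
ee_rot: [[-0.947, -0.002, 0.322], [-0.322, -0.0, -0.947], [0.002, -1.0, -0.001]]
wrist_force: [-4.8, 1.1, 11.4]
width: 0.275
```

```bash
cat > f.py <<'E'
from h import *
for i in range(4):
    s=read_state();print(round(s["time_s"],3),np.round(s["tcp_pos"],4),np.round(s["wrist_force"],2),np.round(s["ft_torque"],2))
    camera("scene")
E
python3 f.py
```

```text
28.4 [0.4522 0.0283 0.118 ] [-4.83  1.15 11.35] [ 0.19  1.31 -0.01]
28.45 [0.4522 0.0283 0.1181] [-5.34  0.38 10.57] [ 0.17  1.18 -0.03]
28.5 [0.4522 0.0284 0.1181] [-4.89  0.87  9.81] [0.17 1.2  0.01]
28.55 [0.4522 0.0283 0.1181] [-5.15  1.52 10.31] [ 0.21  1.14 -0.  ]
```

Emit:
{"name": "carry_out", "arguments": {"commands": [{"x":-0.03,"y":0,"z":-0.02,"ax":0,"ay":0,"az":0},{"x":-0.03,"y":0,"z":-0.02,"ax":0,"ay":0,"az":0},{"x":-0.02,"y":0,"z":-0.02,"ax":0,"ay":0,"az":0},{"x":-0.01,"y":0,"z":-0.025,"ax":0,"ay":0,"az":0},{"x":-0.01,"y":0,"z":-0.03,"ax":0,"ay":0,"az":0},{"x":-0.01,"y":0,"z":-0.03,"ax":0,"ay":0,"az":0},{"x":-0.01,"y":0,"z":-0.03,"ax":0,"ay":0,"az":0},{"x":-0.01,"y":0,"z":-0.03,"ax":0,"ay":0,"az":0}]}}

```text
time_s: 29.4
tcp_pos: [0.4517, 0.0283, 0.1181]
ee_rot: [[-0.947, 0.005, 0.322], [-0.322, 0.0, -0.947], [-0.005, -1.0, 0.002]]
wrist_force: [-3.2, 1.2, 10.8]
width: 0.276
```

```bash
sed -i 's/range(4)/range(2)/' f.py; python3 f.py; python3 - <<'E'
from h import *
s=read_state();print(np.round(s["ee_rot"],4).tolist())
E
```

```text
29.4 [0.4517 0.0283 0.1181] [-3.21  1.2  10.8 ] [0.29 0.9  0.  ]
29.45 [0.4517 0.0283 0.1181] [-3.71  1.81 11.27] [ 0.26  0.88 -0.03]
[[-0.9468, 0.0055, 0.3218], [-0.3218, 0.0002, -0.9468], [-0.0053, -1.0, 0.0015]]
```

Emit:
{"name": "carry_out", "arguments": {"commands": [{"x":-0.02,"y":0,"z":-0.03,"ax":0,"ay":0.01,"az":0},{"x":-0.02,"y":0,"z":-0.03,"ax":0,"ay":0.01,"az":0},{"x":-0.02,"y":0,"z":-0.035,"ax":0,"ay":0.01,"az":0},{"x":-0.02,"y":0,"z":-0.035,"ax":0,"ay":0.01,"az":0},{"x":-0.02,"y":0,"z":-0.035,"ax":0,"ay":0.01,"az":0},{"x":-0.02,"y":0,"z":-0.035,"ax":0,"ay":0.01,"az":0},{"x":-0.02,"y":0,"z":-0.035,"ax":0,"ay":0.01,"az":0},{"x":-0.02,"y":0,"z":-0.035,"ax":0,"ay":0.01,"az":0}]}}

```text
time_s: 30.3
tcp_pos: [0.4517, 0.0283, 0.1181]
ee_rot: [[-0.947, 0.005, 0.322], [-0.322, 0.001, -0.947], [-0.005, -1.0, 0.001]]
wrist_force: [-2.2, 1.7, 10.4]
width: 0.274
```

```bash
python3 pr.py q7 .449 .0278 .0515 .057 0; python3 sz.py q7
```

```text
30.3 [0.45168941 0.02826571 0.11809663] [[-0.9468, 0.0049, 0.3217], [-0.3217, 0.0007, -0.9468], [-0.0049, -1.0, 0.0009]] [-2.15  1.67 10.41] 0.2737235574286349
```

View pics/q7z0.png

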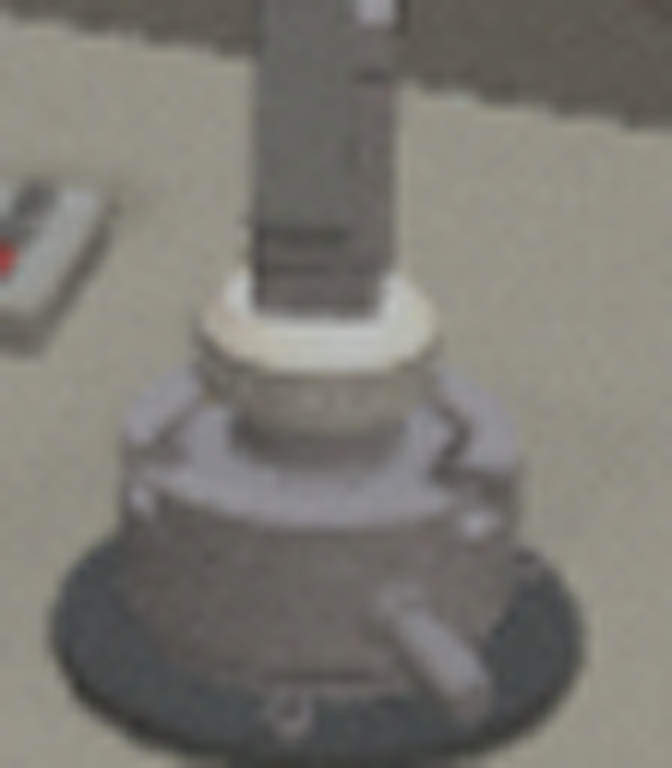

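Emit:
{"name": "carry_out", "arguments": {"commands": [{"x":-0.02,"y":0,"z":-0.04,"ax":0,"ay":0.0,"az":0},{"x":-0.02,"y":0,"z":-0.04,"ax":0,"ay":0.0,"az":0},{"x":-0.02,"y":0,"z":-0.045,"ax":0,"ay":0.0,"az":0},{"x":-0.02,"y":0,"z":-0.045,"ax":0,"ay":0.0,"az":0},{"x":-0.02,"y":0,"z":-0.045,"ax":0,"ay":0.0,"az":0},{"x":-0.02,"y":0,"z":-0.045,"ax":0,"ay":0.0,"az":0},{"x":-0.02,"y":0,"z":-0.045,"ax":0,"ay":0.0,"az":0},{"x":-0.02,"y":0,"z":-0.045,"ax":0,"ay":0.0,"az":0}]}}

```text
time_s: 31.2
tcp_pos: [0.4514, 0.0282, 0.1173]
ee_rot: [[-0.947, 0.012, 0.322], [-0.322, 0.001, -0.947], [-0.012, -1.0, 0.003]]
wrist_force: [-3.8, 2.0, 13.8]
width: 0.278
```

```bash
sed -i 's/range(2)/range(1)/' f.py; python3 f.py
```

```text
31.2 [0.4514 0.0282 0.1173] [-3.83  1.96 13.83] [ 0.39  1.1  -0.02]
```

Emit:
{"name": "carry_out", "arguments": {"commands": [{"x":-0.01,"y":0,"z":-0.03,"ax":0,"ay":0.04,"az":0},{"x":0,"y":0,"z":-0.035,"ax":0,"ay":0.04,"az":0},{"x":0,"y":0,"z":-0.04,"ax":0,"ay":0.04,"az":0},{"x":0,"y":0,"z":-0.045,"ax":0,"ay":0.04,"az":0},{"x":0,"y":0,"z":-0.045,"ax":0,"ay":0.04,"az":0},{"x":0,"y":0,"z":-0.045,"ax":0,"ay":0.04,"az":0},{"x":0,"y":0,"z":-0.045,"ax":0,"ay":0.04,"az":0},{"x":0,"y":0,"z":-0.045,"ax":0,"ay":0.04,"az":0}]}}

```text
time_s: 32.05
tcp_pos: [0.4543, 0.0282, 0.1169]
ee_rot: [[-0.946, -0.035, 0.323], [-0.323, 0.001, -0.946], [0.033, -0.999, -0.013]]
wrist_force: [-5.3, 1.6, 15.9]
width: 0.277
```

```bash
python3 f.py
```

```text
32.05 [0.4543 0.0282 0.1169] [-5.33  1.62 15.86] [0.35 1.32 0.02]
```

Emit:
{"name": "carry_out", "arguments": {"commands": [{"x":-0.01,"y":0,"z":0.0,"ax":0,"ay":-0.06,"az":0},{"x":-0.01,"y":0,"z":0.0,"ax":0,"ay":-0.06,"az":0},{"x":-0.02,"y":0,"z":0,"ax":0,"ay":-0.06,"az":0},{"x":-0.02,"y":0,"z":0,"ax":0,"ay":-0.06,"az":0},{"x":0,"y":0,"z":0,"ax":0,"ay":0,"az":0},{"x":0,"y":0,"z":0,"ax":0,"ay":0,"az":0},{"x":0,"y":0,"z":-0.03,"ax":0,"ay":0,"az":0},{"x":0,"y":0,"z":-0.03,"ax":0,"ay":0,"az":0}]}}

```text
time_s: 32.9
tcp_pos: [0.4524, 0.0282, 0.1173]
ee_rot: [[-0.946, -0.001, 0.324], [-0.324, 0.001, -0.946], [0.001, -1.0, -0.002]]
wrist_force: [-4.2, 1.4, 14.0]
width: 0.276
```

```bash
python3 pr.py q8 .449 .0278 .0515 .057 0; python3 sz.py q8
```

```text
32.9 [0.45237651 0.02816533 0.11730163] [[-0.9462, -0.001, 0.3235], [-0.3235, 0.0014, -0.9462], [0.0005, -1.0, -0.0017]] [-4.2   1.43 13.97] 0.2756547338624166
```

View pics/q8z0.png

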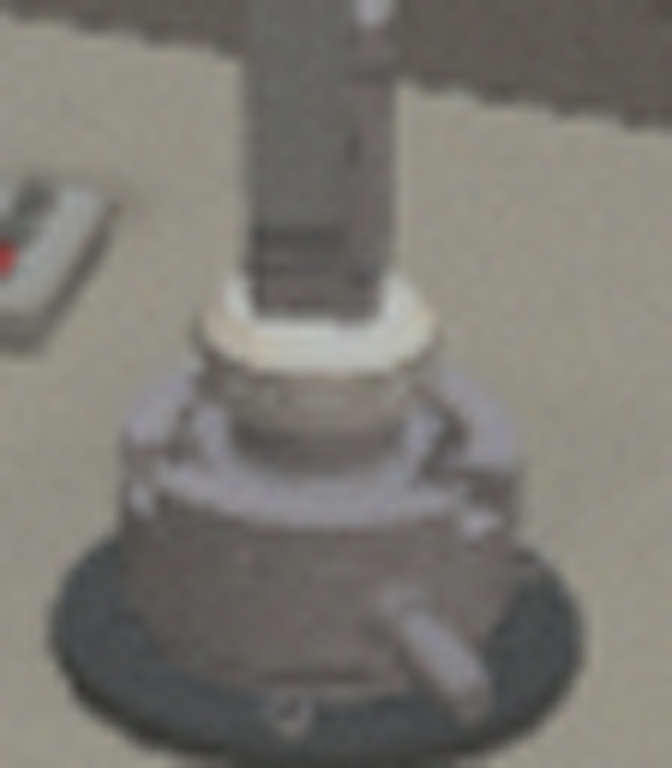

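View pics/q8.png

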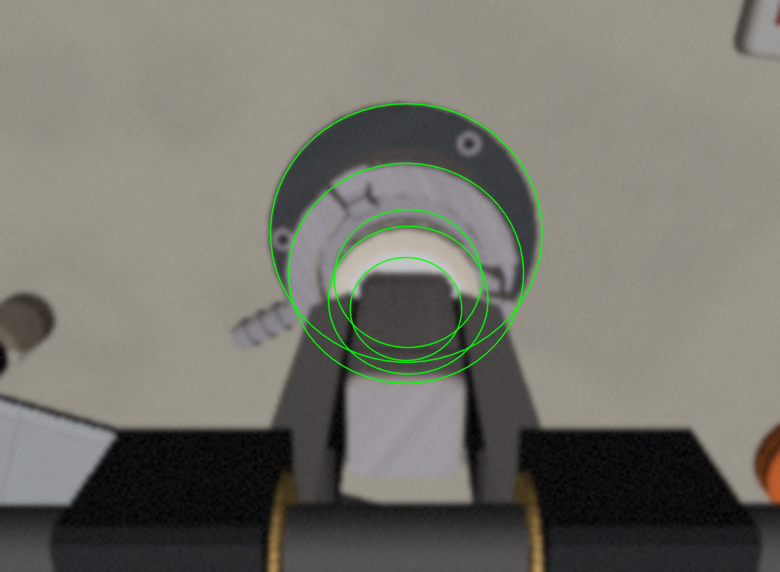

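Emit:
{"name": "carry_out", "arguments": {"commands": [{"x":-0.01,"y":0,"z":-0.03,"ax":0,"ay":0,"az":0},{"x":-0.015,"y":0,"z":-0.035,"ax":0,"ay":0,"az":0},{"x":-0.015,"y":0,"z":-0.04,"ax":0,"ay":0,"az":0},{"x":-0.015,"y":0,"z":-0.04,"ax":0,"ay":0,"az":0},{"x":-0.015,"y":0,"z":-0.045,"ax":0,"ay":0,"az":0},{"x":-0.015,"y":0,"z":-0.045,"ax":0,"ay":0,"az":0},{"x":-0.015,"y":0,"z":-0.05,"ax":0,"ay":0,"az":0},{"x":-0.015,"y":0,"z":-0.05,"ax":0,"ay":0,"az":0}]}}

```text
time_s: 33.8
tcp_pos: [0.4524, 0.0281, 0.117]
ee_rot: [[-0.946, -0.001, 0.324], [-0.324, 0.002, -0.946], [0.0, -1.0, -0.002]]
wrist_force: [-4.4, 0.9, 15.5]
width: 0.276
```

```bash
python3 f.py
```

```text
33.8 [0.4524 0.0281 0.117 ] [-4.39  0.88 15.51] [ 0.4   1.2  -0.02]
```

Emit:
{"name": "carry_out", "arguments": {"commands": [{"x":-0.01,"y":0,"z":-0.05,"ax":0,"ay":0,"az":0},{"x":-0.01,"y":0,"z":-0.05,"ax":0,"ay":0,"az":0},{"x":-0.01,"y":0,"z":-0.055,"ax":0,"ay":0,"az":0},{"x":-0.01,"y":0,"z":-0.055,"ax":0,"ay":0,"az":0},{"x":-0.01,"y":0,"z":-0.055,"ax":0,"ay":0,"az":0},{"x":-0.01,"y":0,"z":-0.06,"ax":0,"ay":0,"az":0},{"x":-0.01,"y":0,"z":-0.06,"ax":0,"ay":0,"az":0},{"x":-0.01,"y":0,"z":-0.06,"ax":0,"ay":0,"az":0}]}}

```text
time_s: 34.65
tcp_pos: [0.4529, 0.0281, 0.1166]
ee_rot: [[-0.945, -0.008, 0.326], [-0.326, 0.003, -0.945], [0.007, -1.0, -0.005]]
wrist_force: [-7.4, 2.4, 19.7]
width: 0.275
```

```bash
python3 pr.py q9 .449 .0278 .0515 .057 0; python3 sz.py q9
```

```text
34.65 [0.45291962 0.02811484 0.11661814] [[-0.9454, -0.0081, 0.3258], [-0.3259, 0.0025, -0.9454], [0.0068, -1.0, -0.005]] [-7.38  2.39 19.65] 0.27507459212685037
```

View pics/q9z0.png

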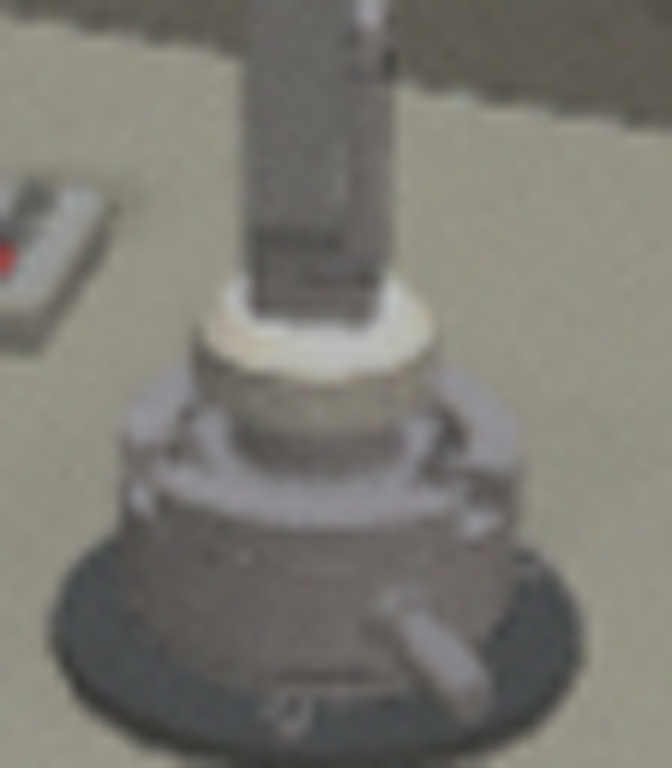

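The press is at about 21.6 N. I'll back off and look at whether the cap has snapped.

Emit:
{"name": "carry_out", "arguments": {"commands": [{"x":-0.02,"y":0,"z":0,"ax":0,"ay":-0.03,"az":0},{"x":-0.02,"y":0,"z":0.03,"ax":0,"ay":-0.02,"az":0},{"x":0,"y":0,"z":0.05,"ax":0,"ay":0,"az":0},{"x":0,"y":0,"z":0.1,"ax":0,"ay":0,"az":0},{"x":0,"y":0,"z":0.1,"ax":0,"ay":0,"az":0},{"x":0,"y":0,"z":0.2,"ax":0,"ay":0,"az":0},{"x":0,"y":0,"z":0.2,"ax":0,"ay":0,"az":0},{"x":0,"y":0,"z":0.1,"ax":0,"ay":0,"az":0}]}}

```text
time_s: 35.55
tcp_pos: [0.448, 0.0282, 0.1472]
ee_rot: [[-0.945, -0.01, 0.326], [-0.326, 0.003, -0.945], [0.008, -1.0, -0.006]]
wrist_force: [1.1, 0.6, -2.0]
width: 0.275
```

```bash
python3 pr.py r1 .449 .0278 .0412 .057 0; python3 sz.py r1; python3 - <<'E'
from h import *
import json
s=json.load(open("r1.json"));im=cv2.imread("pics/r1f.png")
crop(im,195,130,120,110,6,"r1b.png")
E
```

```text
35.55 [0.44803722 0.02824758 0.14723412] [[-0.9453, -0.0096, 0.3261], [-0.3261, 0.0029, -0.9453], [0.0081, -0.9999, -0.0059]] [ 1.14  0.56 -2.01] 0.27464513624123743
```

View pics/r1z0.png

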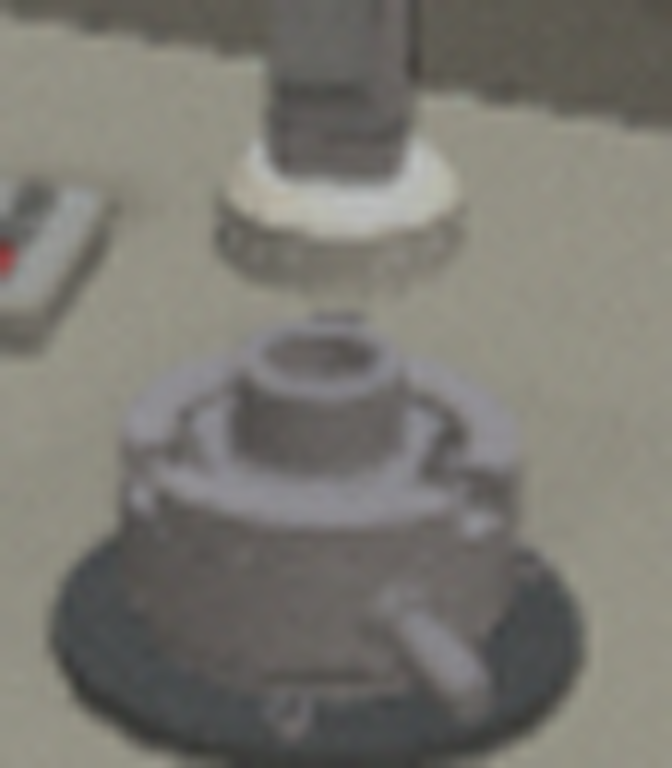

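View pics/r1b.png

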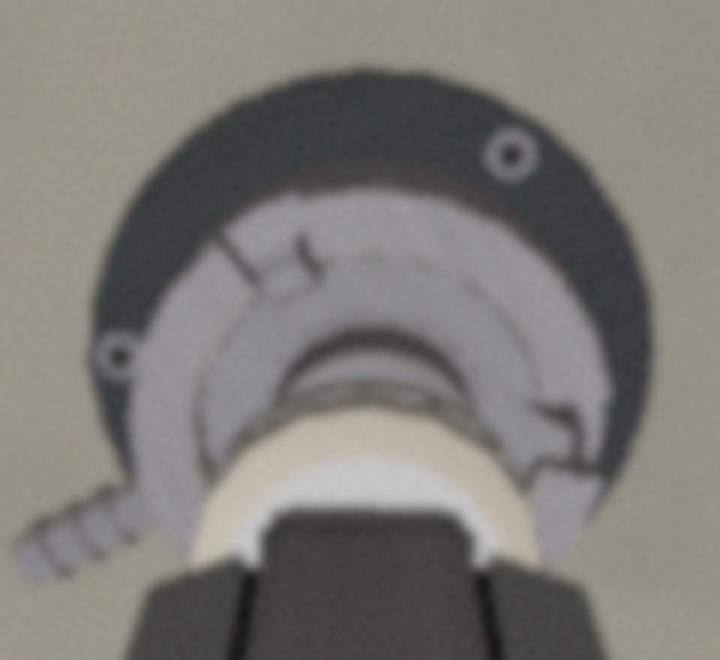

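```bash
python3 - <<'E'
from h import *
import json
im=cv2.imread("pics/r1s.png")
x,y=.4492,.0278
P=[circ("scene",x,y,z,r)+[0.2,2] for z,r in((.0662,.017),(.05,.04),(.008,.054),(.046,.028))]
crop(im,268,165,56,64,12,"r1o.png",P)
P=[circ("scene",x,y,z,r)+[0.2,2] for z,r in((.076,.017),(.05,.04),(.008,.054))]
crop(cv2.imread("pics/q1s.png"),268,165,56,64,12,"q1o.png",P)
E
```

```text
(no output)
```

View pics/r1o.png

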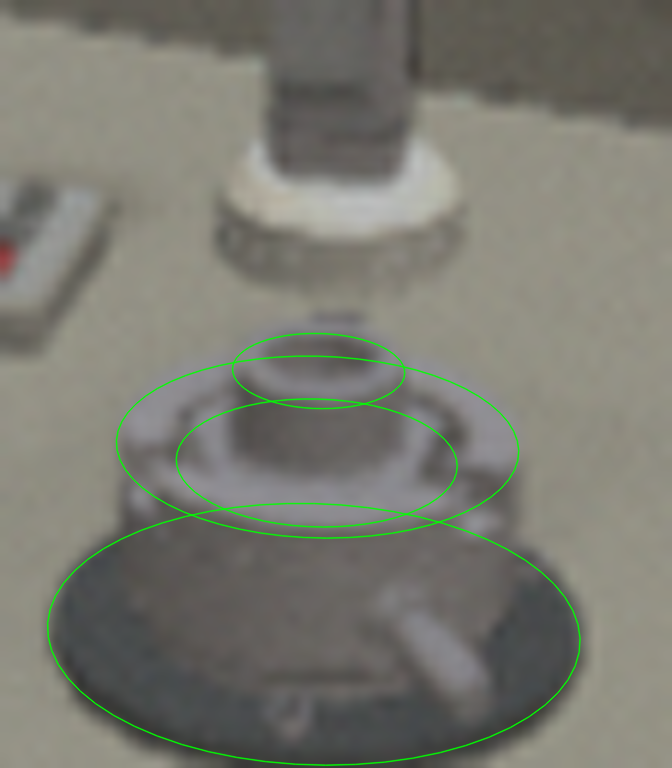

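View pics/q1o.png

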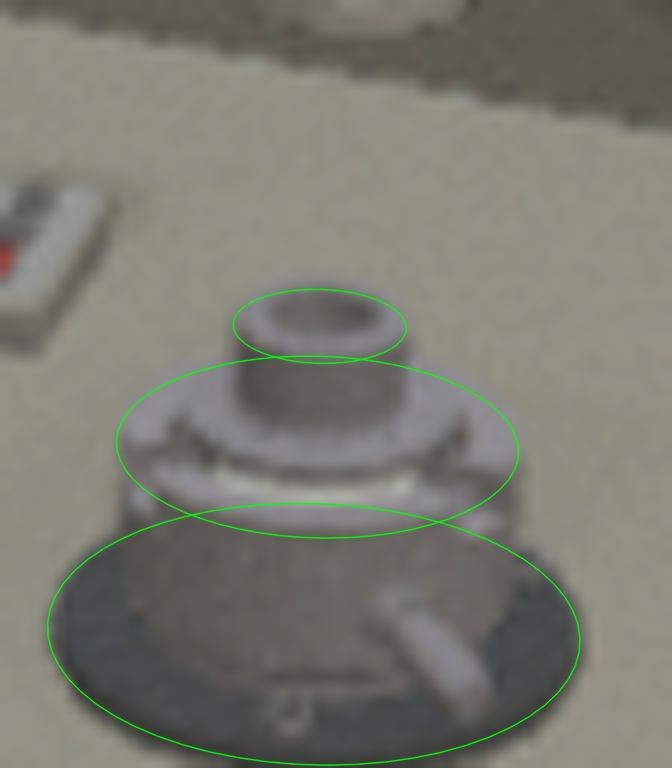

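Emit:
{"name": "carry_out", "arguments": {"commands": [{"x":0,"y":0,"z":0.5,"ax":-0.01,"ay":-0.05,"az":0},{"x":0,"y":0,"z":0.5,"ax":0,"ay":0,"az":0},{"x":0,"y":-0.4,"z":0.3,"ax":0,"ay":0,"az":0},{"x":0,"y":-0.7,"z":0,"ax":0,"ay":0,"az":0},{"x":0,"y":-0.7,"z":0,"ax":0,"ay":0,"az":0},{"x":0,"y":-0.4,"z":0,"ax":0,"ay":0,"az":0},{"x":0,"y":0,"z":0,"ax":0,"ay":0,"az":0},{"x":0,"y":0,"z":0,"ax":0,"ay":0,"az":0}]}}

```text
time_s: 36.45
tcp_pos: [0.4468, -0.0619, 0.2005]
ee_rot: [[-0.945, -0.003, 0.328], [-0.328, 0.002, -0.945], [0.003, -1.0, -0.003]]
wrist_force: [-0.7, 0.3, -2.1]
width: 0.273
```

```bash
python3 pr.py r2 .449 .0278 .0412 .057 0; python3 - <<'E'
from h import *
import json
s=json.load(open("r2.json"));im=cv2.imread("pics/r2f.png")
x,y=.449,.028
q=proj("wrist",[x,y,.05],s);print(q);u,v=int(q[0])-50,int(q[1])-45;u=max(u,0);v=max(v,0)
crop(im,u,v,100,90,7,"r2b.png")
crop(im,u,v,100,90,7,"r2o.png",[circ("wrist",x,y,z,r,s) for z,r in((.0662,.017),(.05,.04),(.008,.054),(.046,.028))])
crop(cv2.imread("pics/r2s.png"),268,165,56,64,12,"r2s12.png")
E
```

```text
36.45 [ 0.44675145 -0.06192797  0.2005248 ] [[-0.9448, -0.0033, 0.3277], [-0.3277, 0.0016, -0.9448], [0.0026, -1.0, -0.0026]] [-0.73  0.32 -2.15] 0.27286028945230517
[182.81000254 161.11821767]
```

View pics/r2b.png

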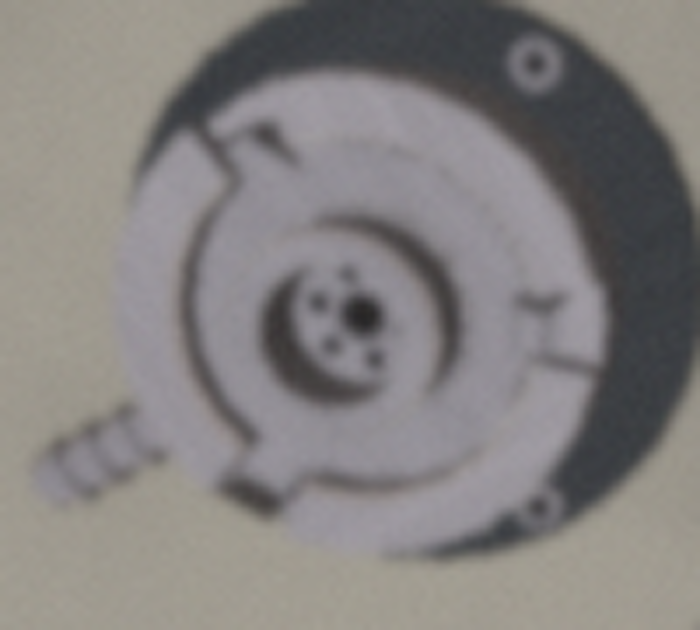

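View pics/r2o.png

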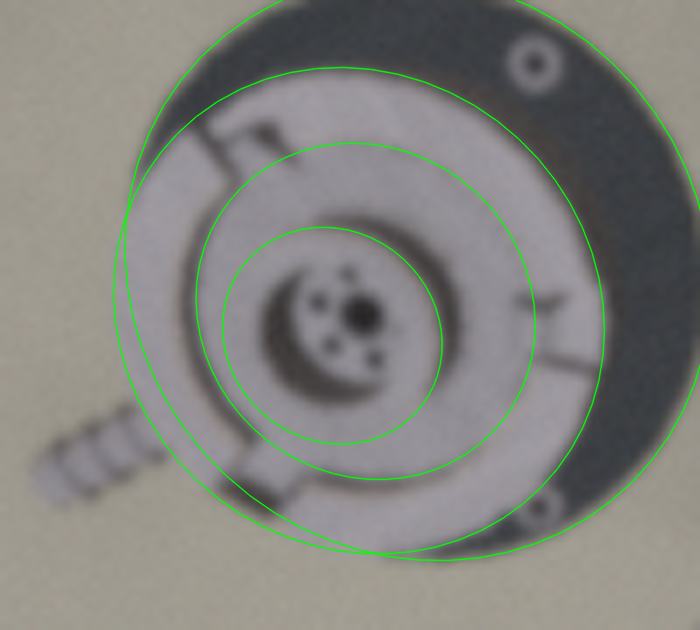

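View pics/r2s12.png

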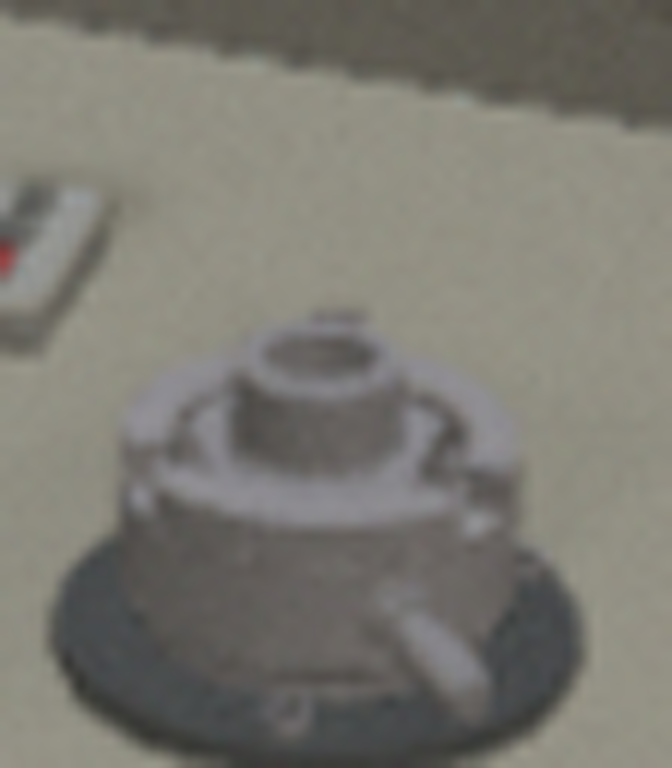

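The cap sits level at the snapped height, with all three catch barbs over the flange. Next I'll return the pusher to its old free spot.

Emit:
{"name": "carry_out", "arguments": {"commands": [{"x":0.2,"y":-0.5,"z":0,"ax":0,"ay":-0.02,"az":0},{"x":0.3,"y":-0.7,"z":0,"ax":0,"ay":0,"az":0},{"x":0.3,"y":-0.7,"z":0,"ax":0,"ay":0,"az":0},{"x":0.3,"y":-0.7,"z":-0.2,"ax":0,"ay":0,"az":0},{"x":0.25,"y":-0.5,"z":-0.5,"ax":0,"ay":0,"az":0},{"x":0.05,"y":-0.15,"z":-0.7,"ax":0,"ay":0,"az":0},{"x":0,"y":0,"z":-0.7,"ax":0,"ay":0,"az":0},{"x":0,"y":0,"z":-0.5,"ax":0,"ay":0,"az":0}]}}

```text
time_s: 37.35
tcp_pos: [0.5087, -0.1905, 0.0964]
ee_rot: [[-0.94, 0.008, 0.34], [-0.34, -0.002, -0.94], [-0.007, -1.0, 0.004]]
wrist_force: [-0.0, -0.5, -1.8]
width: 0.275
```

Emit:
{"name": "carry_out", "arguments": {"commands": [{"x":0,"y":0,"z":-0.2,"ax":0,"ay":0,"az":0},{"x":0,"y":0,"z":0,"ax":0,"ay":0,"az":0},{"x":0,"y":0,"z":0,"ax":0,"ay":0,"az":0},{"x":0,"y":0,"z":0,"ax":0,"ay":0,"az":0},{"x":0,"y":0,"z":0,"ax":0,"ay":0,"az":0},{"x":0,"y":0,"z":0,"ax":0,"ay":0,"az":0},{"x":0,"y":0,"z":0,"ax":0,"ay":0,"az":0},{"x":0,"y":0,"z":0,"ax":0,"ay":0,"az":0}]}}

```text
time_s: 38.15
tcp_pos: [0.5101, -0.1882, 0.0897]
ee_rot: [[-0.939, 0.009, 0.344], [-0.344, -0.002, -0.939], [-0.008, -1.0, 0.005]]
wrist_force: [0.1, 0.1, -1.9]
width: 0.271
```

```bash
python3 pl.py u1 .5005 -.192 18.5; python3 - <<'E'
from h import *
im=camera("scene");crop(im,230,120,130,130,5.5,"u1s.png")
E
```

```text
38.15 [ 0.51007604 -0.1882161   0.08971497] [[-0.939, 0.0089, 0.3439], [-0.3439, -0.0019, -0.939], [-0.0077, -1.0, 0.0048]] [ 0.1   0.05 -1.87] 0.27096410572653273 jaw -69.88521784522544
```

View pics/u1s.png

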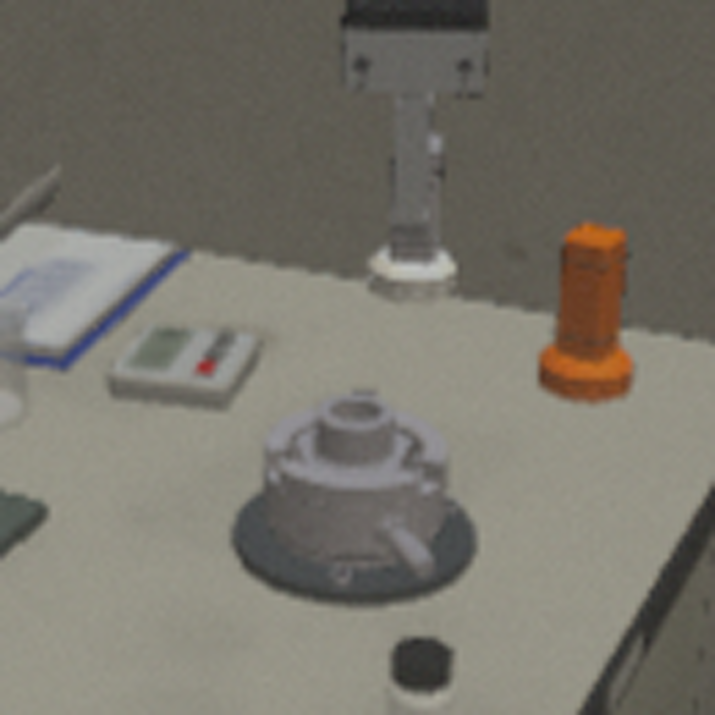

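View pics/u1.png

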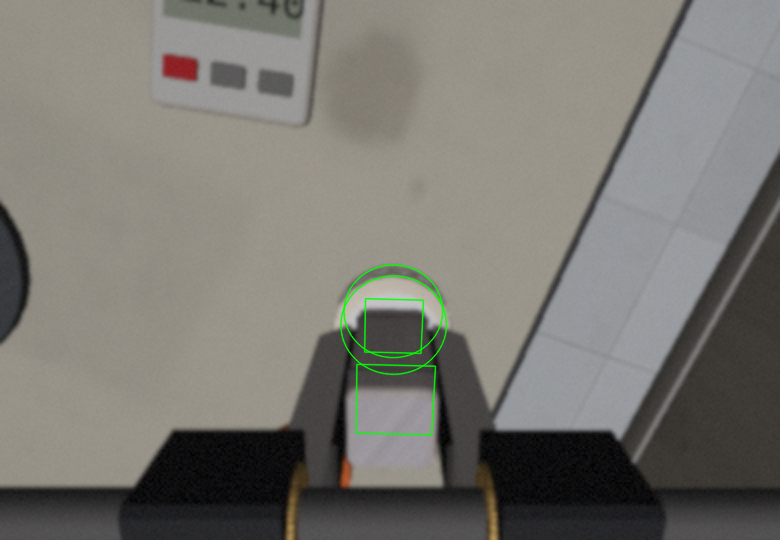

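Emit:
{"name": "carry_out", "arguments": {"commands": [{"x":0,"y":0,"z":0,"ax":0.01,"ay":0.05,"az":0},{"x":0,"y":0,"z":-0.2,"ax":0,"ay":0,"az":0},{"x":0,"y":0,"z":-0.3,"ax":0,"ay":0,"az":0},{"x":0,"y":0,"z":-0.15,"ax":0,"ay":0,"az":0},{"x":0,"y":0,"z":0,"ax":0,"ay":0,"az":0},{"x":0,"y":0,"z":0,"ax":0,"ay":0,"az":0},{"x":0,"y":0,"z":0,"ax":0,"ay":0,"az":0},{"x":0,"y":0,"z":0,"ax":0,"ay":0,"az":0}]}}

```text
time_s: 39.05
tcp_pos: [0.5091, -0.1877, 0.0599]
ee_rot: [[-0.939, -0.001, 0.344], [-0.344, 0.001, -0.939], [0.001, -1.0, -0.002]]
wrist_force: [-0.2, -0.7, -1.8]
width: 0.278
```

Emit:
{"name": "carry_out", "arguments": {"commands": [{"x":0,"y":0,"z":-0.03,"ax":0,"ay":0,"az":0},{"x":0,"y":0,"z":-0.025,"ax":0,"ay":0,"az":0},{"x":0,"y":0,"z":0,"ax":0,"ay":0,"az":0},{"x":0,"y":0,"z":0,"ax":0,"ay":0,"az":0},{"x":0,"y":0,"z":0,"ax":0,"ay":0,"az":0},{"x":0,"y":0,"z":0,"ax":0,"ay":0,"az":0},{"x":0,"y":0,"z":0,"ax":0,"ay":0,"az":0},{"x":0,"y":0,"z":-0.02,"ax":0,"ay":0,"az":0}]}}

```text
time_s: 39.85
tcp_pos: [0.5099, -0.1882, 0.0578]
ee_rot: [[-0.939, 0.001, 0.344], [-0.344, -0.0, -0.939], [-0.001, -1.0, 0.0]]
wrist_force: [0.2, 0.6, -2.4]
width: 0.275
```

Emit:
{"name": "carry_out", "arguments": {"commands": [{"x":0,"y":0,"z":-0.025,"ax":0,"ay":0,"az":0},{"x":0,"y":0,"z":0,"ax":0,"ay":0,"az":0},{"x":0,"y":0,"z":-0.02,"ax":0,"ay":0,"az":0},{"x":0,"y":0,"z":0,"ax":0,"ay":0,"az":0},{"x":0,"y":0,"z":0,"ax":0,"ay":0,"az":0},{"x":0,"y":0,"z":0,"ax":0,"ay":0,"az":0},{"x":0,"y":0,"z":0,"ax":0,"ay":0,"az":0},{"x":0,"y":0,"z":-0.02,"ax":0,"ay":0,"az":0}]}}

```text
time_s: 40.65
tcp_pos: [0.5106, -0.1884, 0.0572]
ee_rot: [[-0.939, 0.001, 0.344], [-0.344, 0.0, -0.939], [-0.001, -1.0, 0.0]]
wrist_force: [-3.0, 3.0, 11.1]
width: 0.274
```

The pusher is standing on the bench (contact felt), so I'll release it.

Emit:
{"name": "carry_out", "arguments": {"commands": [{"x":0,"y":0,"z":0,"ax":0,"ay":0,"az":0},{"x":0,"y":0,"z":0,"ax":0,"ay":0,"az":0},{"x":0,"y":0,"z":0,"ax":0,"ay":0,"az":0},{"x":0,"y":0,"z":0,"ax":0,"ay":0,"az":0},{"x":0,"y":0,"z":0,"ax":0,"ay":0,"az":0},{"x":0,"y":0,"z":0,"ax":0,"ay":0,"az":0},{"x":0,"y":0,"z":0,"ax":0,"ay":0,"az":0},{"x":0,"y":0,"z":0,"ax":0,"ay":0,"az":0}], "grip": 0.7}}

```text
time_s: 41.45
tcp_pos: [0.5111, -0.1889, 0.0571]
ee_rot: [[-0.939, 0.003, 0.344], [-0.344, -0.001, -0.939], [-0.002, -1.0, 0.002]]
wrist_force: [-0.6, 0.3, 0.4]
width: 0.704
```

Emit:
{"name": "carry_out", "arguments": {"commands": [{"x":0,"y":0,"z":0.2,"ax":0,"ay":0,"az":0},{"x":0,"y":0,"z":0.5,"ax":0,"ay":0,"az":0},{"x":0,"y":0,"z":0.8,"ax":0,"ay":0,"az":0},{"x":0,"y":0,"z":0.9,"ax":0,"ay":0,"az":0},{"x":0,"y":0,"z":0.9,"ax":0,"ay":0,"az":0},{"x":-0.2,"y":0.6,"z":0.3,"ax":0,"ay":0,"az":0},{"x":-0.4,"y":0.9,"z":0,"ax":0,"ay":0,"az":0},{"x":-0.4,"y":0.9,"z":0,"ax":0,"ay":0,"az":0}]}}

```text
time_s: 42.25
tcp_pos: [0.4705, -0.0932, 0.2116]
ee_rot: [[-0.941, 0.007, 0.338], [-0.338, -0.003, -0.941], [-0.005, -1.0, 0.005]]
wrist_force: [0.0, -0.1, 0.6]
width: 0.698
```

Emit:
{"name": "carry_out", "arguments": {"commands": [{"x":-0.4,"y":0.9,"z":0,"ax":0,"ay":0,"az":0},{"x":-0.4,"y":0.9,"z":0,"ax":0,"ay":0,"az":0},{"x":-0.2,"y":0.5,"z":0,"ax":0,"ay":0,"az":0},{"x":0,"y":0,"z":-0.4,"ax":0,"ay":0,"az":0},{"x":0,"y":0,"z":-0.6,"ax":0,"ay":0,"az":0},{"x":0,"y":0,"z":0,"ax":0,"ay":0,"az":0},{"x":0,"y":0,"z":0,"ax":0,"ay":0,"az":0},{"x":0,"y":0,"z":0,"ax":0,"ay":0,"az":0}]}}

```text
time_s: 43.05
tcp_pos: [0.4285, 0.0056, 0.1781]
ee_rot: [[-0.939, 0.019, 0.343], [-0.343, -0.005, -0.939], [-0.016, -1.0, 0.011]]
wrist_force: [0.2, -0.0, 0.0]
width: 0.7
```

```bash
python3 pr.py v1 .449 .0278 .0412 .057 0; python3 - <<'E'
from h import *
import json
s=json.load(open("v1.json"));im=cv2.imread("pics/v1f.png")
x,y=.449,.028
q=proj("wrist",[x,y,.05],s);print(q);u,v=int(q[0])-60,int(q[1])-50;u=max(u,0);v=max(v,0)
crop(im,u,v,120,100,6,"v1b.png")
crop(im,u,v,120,100,6,"v1o.png",[circ("wrist",x,y,z,r,s) for z,r in((.0662,.017),(.05,.04),(.008,.054),(.046,.028))])
crop(cv2.imread("pics/v1s.png"),230,120,130,130,5.5,"v1s2.png")
E
```

```text
43.05 [0.42851177 0.00558093 0.17814712] [[-0.9392, 0.0189, 0.343], [-0.3431, -0.0051, -0.9393], [-0.016, -0.9998, 0.0113]] [ 0.2  -0.04  0.03] 0.6996750097122233
[241.68197268 171.18849626]
```

View pics/v1b.png

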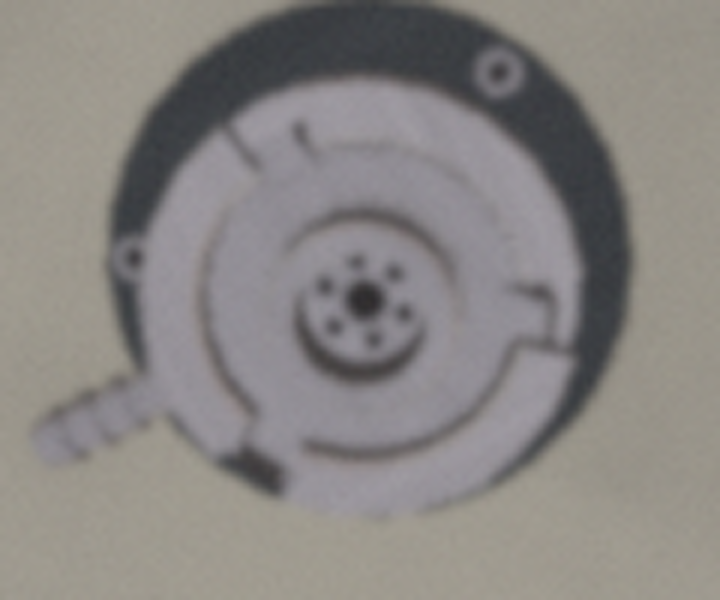

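View pics/v1o.png

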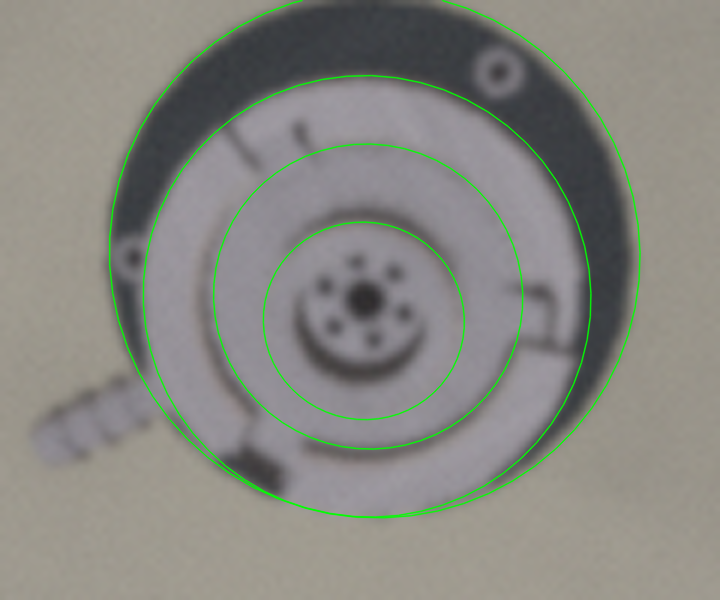

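View pics/v1s2.png

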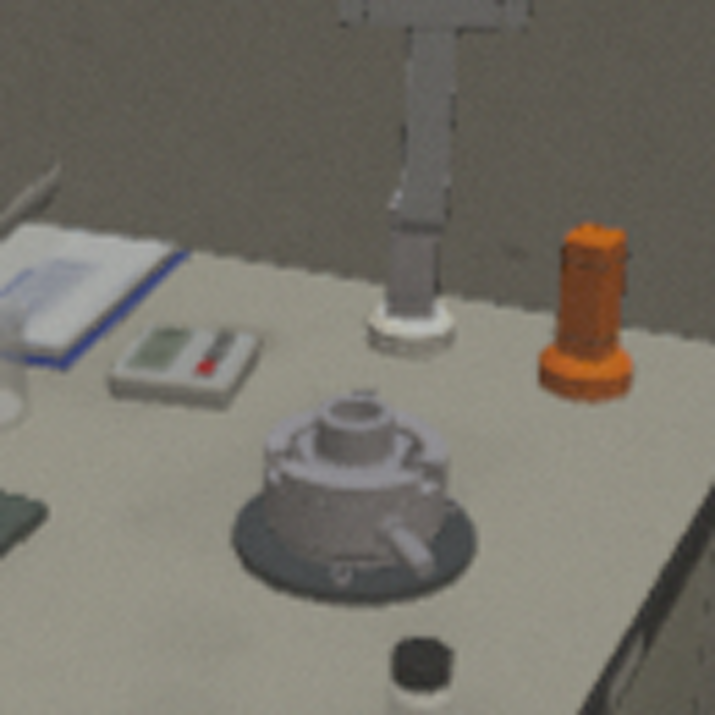

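The pusher stands upright and the cap looks seated. I'll take one closer look at the catches.

Emit:
{"name": "carry_out", "arguments": {"commands": [{"x":0.1,"y":0.2,"z":0,"ax":0.02,"ay":0.1,"az":0},{"x":0,"y":0.2,"z":-0.3,"ax":0,"ay":0,"az":0},{"x":0,"y":0,"z":-0.5,"ax":0,"ay":0,"az":0},{"x":0,"y":0,"z":-0.5,"ax":0,"ay":0,"az":0},{"x":0,"y":0,"z":-0.3,"ax":0,"ay":0,"az":0},{"x":0,"y":0,"z":0,"ax":0,"ay":0,"az":0},{"x":0,"y":0,"z":0,"ax":0,"ay":0,"az":0},{"x":0,"y":0,"z":0,"ax":0,"ay":0,"az":0}], "grip": 1}}

```text
time_s: 43.95
tcp_pos: [0.4345, 0.025, 0.1119]
ee_rot: [[-0.939, 0.007, 0.344], [-0.344, -0.002, -0.939], [-0.006, -1.0, 0.004]]
wrist_force: [1.5, 0.5, 0.6]
width: 1.002
```

```bash
python3 - <<'E'
from h import *
import json
s=read_state();print(s["time_s"],s["tcp_pos"],np.round(s["ee_rot"],3).tolist())
im=np.mean([camera("wrist").astype(float) for _ in range(4)],0).astype(np.uint8);s=read_state()
cv2.imwrite("pics/v2f.png",im);json.dump({k:np.array(v).tolist() for k,v in s.items()},open("v2.json","w"))
x,y=.449,.028
q=proj("wrist",[x,y,.05],s);u,v=max(0,int(q[0])-58),max(0,int(q[1])-52)
crop(im,u,v,116,104,6.5,"v2b.png")
E
```

```text
43.95 [0.43445872 0.0250385  0.11186779] [[-0.939, 0.007, 0.344], [-0.344, -0.002, -0.939], [-0.006, -1.0, 0.004]]
```

View pics/v2b.png

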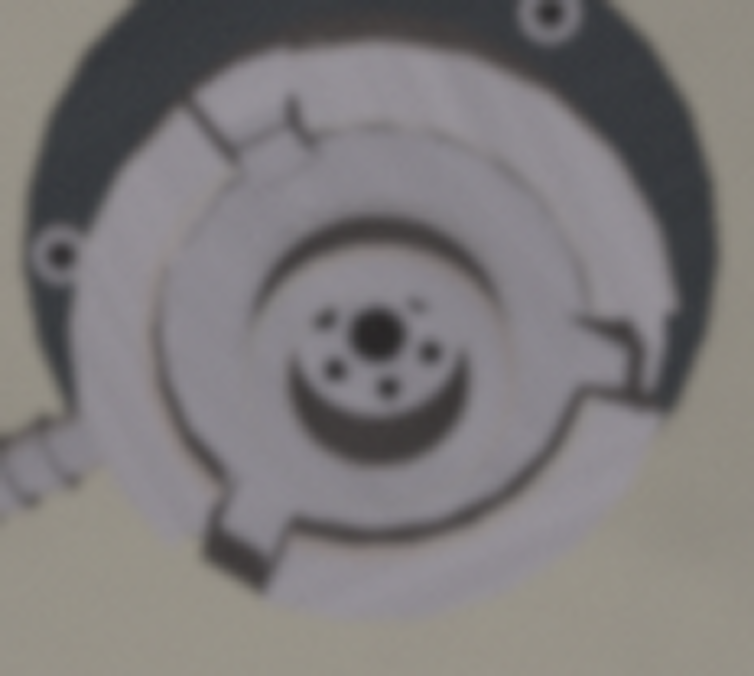

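All three catches stand back in their relaxed position, with their barbs over the flange. I'll withdraw and take a final check.

Emit:
{"name": "carry_out", "arguments": {"commands": [{"x":0,"y":0,"z":0.4,"ax":0,"ay":0,"az":0},{"x":0,"y":0,"z":0.8,"ax":0,"ay":0,"az":0},{"x":0,"y":0,"z":0.8,"ax":0,"ay":0,"az":0},{"x":0,"y":0,"z":0.8,"ax":0,"ay":0,"az":0},{"x":0,"y":0,"z":0.3,"ax":0,"ay":0,"az":0},{"x":0,"y":0,"z":0,"ax":0,"ay":0,"az":0},{"x":0,"y":0,"z":0,"ax":0,"ay":0,"az":0},{"x":0,"y":0,"z":0,"ax":0,"ay":0,"az":0}]}}

```text
time_s: 44.95
tcp_pos: [0.4328, 0.0248, 0.2395]
ee_rot: [[-0.94, 0.006, 0.342], [-0.342, -0.002, -0.94], [-0.005, -1.0, 0.004]]
wrist_force: [-0.3, -0.1, -0.5]
width: 1.001
```

```bash
python3 - <<'E'
from h import *
s=read_state();print(s["time_s"],s["tcp_pos"])
a=camera("wrist");b=camera("scene");cv2.imwrite("pics/z1.png",cv2.resize(a,(768,576)));crop(b,200,110,170,170,3.5,"z2.png")
E
```

```text
44.95 [0.43278552 0.02475756 0.23949381]
```

View pics/z1.png

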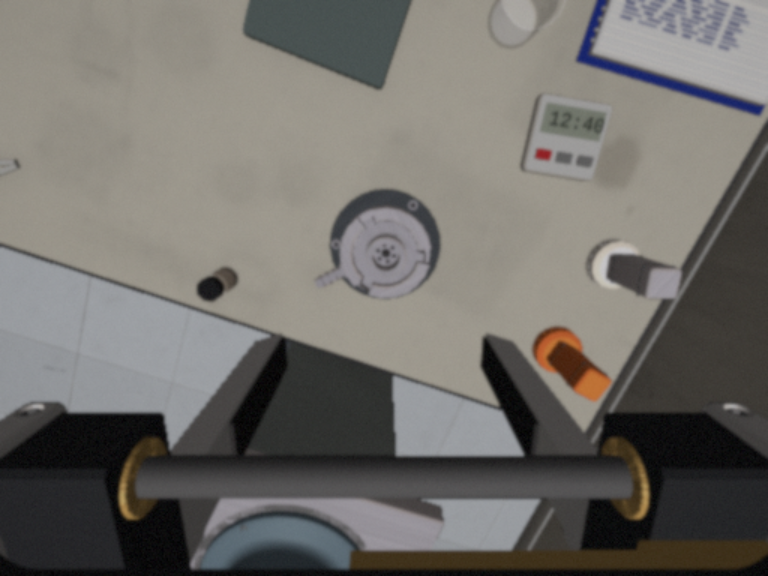

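View pics/z2.png

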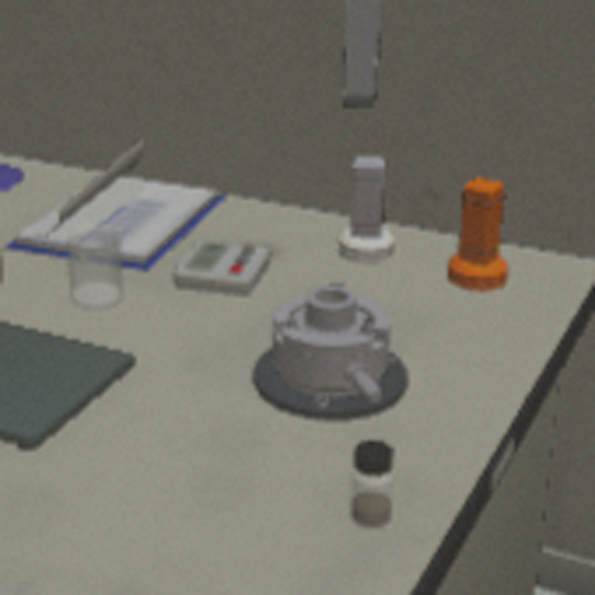

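The final views show the cap seated in the base, the pusher upright at (615,262), and the vial, timer and beaker where they were. The gripper is clear of everything, so I'm handing in.

```bash
python3 -c "
from rig import *
print(finish_job())"
```

```text
the job is handed in; nothing more can be done
None
```

I set the cap hub up on the three catches, pressed it home with the pusher, and stood the pusher back upright near its old spot. I handed the job in after about 45 s; the hand-in gives no verdict.

**Last checks:**
- **Cap:** it stayed down and level after the pusher was lifted. A close wrist view showed all three catches back in place with their barbs over the flange. The wrist-camera overlay fits the snapped height. The scene view measured a drop of about 8.7 mm and put the hub roughly 1 mm higher than the snapped height, which is about what those pictures can resolve.
- **Rest of the scene:** the pusher stands upright, well clear of the base. The vial, beaker, timer and orange look-alike appear undisturbed.

**What went less well:**
- **Press force:** the highest downward reading was about 21.6 N, or about 23 N with the sideways part, against the 25 N limit. I read force only at the end of each call, so brief peaks in between were not seen. I also never saw a clear snap in the force readings, so I judged it from the cap staying down.
- **Straightness:** a correction tilted the gripper about 2° for part of a second during the press, with up to 7 N sideways. I brought it back to vertical before the final press.
- **Alignment:** the scene and wrist views disagreed by 2–3 mm on where the pusher's foot was over the hub. I used a position in between, and it fitted over the hub without catching.

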